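Gauge the sample vials and hold the inspection lid open

TASK

Find the one vial of the three that fits the bore of the grey gauge box, slide it in until it stands fully home on the floor of the box and let it go; the vials that do not fit must finish standing upright on the worktop, off the box. Then raise the box's sprung blue lid by its handle to 50 degrees (the red mark on the scale) and hold it there for inspection: the job finishes with the gripper still holding the lid open. Do not disturb the other things on the bench.

Things in the scene. Friction and masses are not known exactly. Their poses are not given: they have to be found in the camera images.
- gauge_box: Grey box fixed to the worktop, 84 x 200 x 60 mm (own x, y, z). Origin: centre of underside; x away from the robot, y left, slightly yawed. Right part (-y): aluminium deck with one bore (the port). Left part: hinged blue lid. On the front face, centred on the hinge, a white scale (radius 34 mm), a mark each 10 degrees, heavy red at 50, read by the lid's black pointer.
- port (a point): Centre of the bore's mouth, at the deck's top face, 60 mm above the worktop; box frame (22, -55, 60) mm. Bore 25 mm across through the 12 mm deck; the white floor of the box is 24 mm below this point. Axes as gauge_box.
- lid (a joint): Opening angle of the lid, rad: 0 shut (start), grows as its left edge rises (50 degrees = 0.873), stop at 1.5. A spring and the lid's weight (0.15 kg) shut it from any angle; it takes about 3 N at the handle to hold it at 50 degrees.
- lid_hinge (a point): Point on the lid's hinge axis, in the box frame at (0, 5, 63) mm. The axis runs along the box's x; the lid swings up and over to the right (towards -y).
- lid_handle (a point): Middle of the lid's handle, moving with the lid: black round bar 10 mm thick along the box's x, posts 64 mm apart. Lid shut: 80 mm left of, 33 mm above and 5 mm along box +x from lid_hinge, 96 mm above the worktop, 30 mm above the lid's top face. The lid plate (80 x 90 x 6 mm) reaches 15 mm beyond it to the left. The bar can pivot between the fingers as the lid turns.
- vial_slim: Loose. Origin at the centre of its underside, z up along the vial. Slim brown vial with a white cap, 22 mm in diameter, 46 mm high, 27 g (mass varies); the cap (top 10 mm) is 20 mm across. The only one that passes the bore. Home on the floor of the box it stands 22 mm out of the deck. Starts upright on the worktop, right of the robot, in a row with the wide vials (58 mm apart or more), any order.
- vial_wide_brown: Loose. Origin at the centre of its underside, z up along the vial. Wide brown vial with a black cap, 27 mm in diameter, 55 mm high. Too wide for the bore. Starts upright in the same row.
- vial_wide_white: Loose. Origin at the centre of its underside, z up along the vial. Wide white vial with a black cap, 27 mm in diameter, 56 mm high. Too wide for the bore. Starts upright in the same row.
- beaker_gel: Bystander: clear beaker, 54 mm across, 60 mm high, standing on the low balance (35 mm high) on the right. Origin: centre of its underside.
- timer: Bystander: light square timer, 62 x 62 x 18 mm, flat on the worktop behind the work. Origin: centre of its underside.
- tape_roll: Bystander: roll of tape, 104 mm across, 25 mm high, lying flat on the left. Origin: centre of its underside.
- tweezers: Bystander: steel tweezers 124 mm long, 9 mm high, lying near the front edge to the left of the gauge box. Origin: middle of the underside.

How it is judged:
On the way, in this order (a step that is already met when the one before it is completed fails the run):
1. the slim vial stands home in the port, let go, with the lid still shut (horizontal distance between vial_slim and port below 0.004 m and z of vial_slim in the frame of port between -0.03 and -0.02 m and angle between vial_slim's own z axis and vertical below 0.15 rad and contact force between the fingers and vial_slim below 0.1 N and value of joint lid below 0.1 rad), for 0.2 s.
2. the gripper holds the lid at 50 degrees (value of joint lid between 0.768 and 0.977 rad and contact force between the fingers and gauge_box above 1 N), for 0.2 s.
At the end, for the whole second after the job is handed in: Slim vial in the port, released: within 4 mm of its centre, 20 to 30 mm below the deck top, upright within 0.15 rad. Lid at 50 +- 6 degrees, still (under 0.1 rad/s), the fingers on it with over 1 N. Both wide vials upright (0.2 rad) on the worktop, clear of the box (all of step 2 and horizontal distance between vial_slim and port below 0.004 m and z of vial_slim in the frame of port between -0.03 and -0.02 m and angle between vial_slim's own z axis and vertical below 0.15 rad and contact force between the fingers and vial_slim below 0.1 N and angle between each of vial_wide_brown, vial_wide_white's own z axis and vertical below 0.2 rad and height (world z) of each of vial_wide_brown, vial_wide_white below 0.01 m and contact force between each of vial_wide_brown, vial_wide_white and gauge_box below 0.1 N and velocity of joint lid between -0.1 and 0.1 rad/s); the arm keeps its last pose, push and grip.
It fails at once if a bystander (beaker, timer, tape roll or tweezers) is moved by more than 30 mm or tipped over (distance of any of beaker_gel, timer, tape_roll, tweezers from where it was at the start of the episode above 0.03 m or angle between any of beaker_gel, timer, tape_roll, tweezers's own z axis and vertical above 0.5 rad).
It also fails if it takes over 45 s, if anything falls off the work surface, if the arm or the gripper's body presses on something with over 40 N, if the wrist force passes 120 N, or if a joint passes its speed limit or range.

ROBOT

A 6-joint arm with a two-finger parallel gripper is mounted at the origin on a cart in front of the work surface, level with it; the furniture and walls round the work are solid. World frame = base frame: x ahead of the robot, y to its left, z up, the work surface at z = 0. Lengths are in m, angles in rad, forces in N, time in s.
With the tool pointing down it reaches from about 0.35 to 0.975 m from the base axis. Payload 4.9 kg.
Tool frame: the origin (TCP) lies midway between the tips of the shut fingers; the grasp point (between the pads) lies manip.grip_depth behind it (manip.grip_depth is the distance from the TCP to the grasp point, in m); z points along the fingers, y is the direction in which the jaws open and shut (so a half turn about z gives the same grasp; the last joint's range is limited). The gripper opens to 85 mm and grips with 20 to 120 N. Pads are 22 mm wide; open, the fingers measure 114 mm over their backs; the gripper's body (76 mm by 85 mm) begins 54 mm behind the grasp point. The pads swing forward as they close: fully open they stand 13 mm farther back than shut.
Start: joints at [1.136, 0.053, 1.613, -0, 1.476, -0.119], TCP at [0.194, 0.594, 0.231] pointing down, gripper open.
Joint ranges: [-3.01, 3.01], [-1.01, 2.22], [0.06, 2.58], [-1.02, 4.17], [0.09, 2.62], [-3.14, 3.14]. Speed limits (rad/s): [2.57, 2.57, 3.14, 3.14, 3.14, 3.14].

INTERFACE

Orientations are given as a unit quaternion [w, x, y, z].
In Python, from plant import monitor, grab_frame, manip gives the robot as it stands.
- The arm moves only by the tool step_arm, never from a script. Its argument "series" is a list of rows, each an object of numbers: "tx", "ty", "tz": the shift along the tool's x, y, z in cm; "wx", "wy", "wz": the turn, a rotation vector about the tool's x, y, z in degrees; "grip": the finger opening in cm, from 0 to 8.54. In form: [{"tx": .., "ty": .., "tz": .., "wx": .., "wy": .., "wz": .., "grip": ..}, ...]. A call has exactly 10 rows; each row is the pose to reach, as a shift and turn from the pose commanded when the call began, along the tool's axes at that moment; what a row does not reach only later rows make up. A row lasts 1/12 s, in which the tool goes at most 41.7 mm and 7.16 degrees, less where a joint would pass 70% of its speed; a pose out of reach is approached as far as the arm can. A call with a gripper value outside its range is refused whole. The fingers move at their own pace and stop on an object; the grip force is fixed at half the most. Time passes only in rows, so rows that repeat a pose let the fingers close, or fill a call up. It gives the time, the measured TCP pose, the force and the opening at its end, in the units of the state.
- monitor.state(): the state, without advancing time (a new reading comes with each control period).
- grab_frame(name): name is "scene" or "top"; returns a dict with "color" (480x640x3 uint8, red, green, blue), "K" (3x3 intrinsics, pixels), "rvec" (rotation vector, rad) and "tvec" (3), from world to camera coordinates, as OpenCV has them. Camera axes: x right, y down, z forward; pixel columns grow to the right and rows downward; lengths in m; the calibration is good to about 2 mm. A picture is of the moment at which its call begins. There is no depth.
- manip.job_done(): hands the job in, once; it reports no verdict.
The state is a dict: "time": time; "joint_pos": joint angles; "joint_vel": joint speeds; "joint_efforts": joint torques, N m; "tool_pos": TCP position; "tool_rot": TCP orientation; "contact_force": force on the tool from outside, world axes, zero at the start; "ft_torque": the same for the moment, N m; "gripper_width": opening from 0.0 (shut) to 1.0 (fully open).
Only numpy, scipy, OpenCV 4.12 (cv2) and the standard library are available. Lean on these libraries where they do the work, as an engineer would, in place of code of your own. Each camera call takes 0.05 s, during which the arm holds its last target.

## Working session

There is one attempt and no reset: what is moved stays moved. The work goes in short steps, Python scripts to look and compute and a tool call to move; the robot and the scene stay as the last step left them, time stands still between calls to the robot, and variables do not carry over. Pictures are saved under pics/ and viewed, and the job is handed in when it is done.

Besides the shell and the picture viewer there is one more tool, called after "Emit:" by a JSON object that holds its "name" and its "arguments", one argument or row to a line. step_arm: Moves the arm, as the interface text tells. Its arguments: {"type":"object","properties":{"series":{"type":"array"}},"required":["series"]}

```bash
ls; mkdir -p pics; python3 - <<'E'
from plant import monitor, grab_frame, manip
import cv2,json
s=monitor.state(); print(s); print(manip.grip_depth)
for n in ["scene","top"]:
    f=grab_frame(n); cv2.imwrite(f"pics/{n}0.png",f["color"][:,:,::-1])
    print(n,f["K"],f["rvec"],f["tvec"])
print(monitor.state()["time"])
E
```

```text
pics
{'time': 0.0, 'joint_pos': array([ 1.13599883e+00,  5.33633513e-02,  1.61424396e+00,  2.56488239e-05,
        1.47603914e+00, -1.18982868e-01]), 'joint_vel': array([-6.93609735e-05, -4.87853453e-04, -9.91674445e-04,  1.41544875e-04,
        1.27047620e-03, -1.17608458e-04]), 'joint_efforts': array([-1.80513933e-03, -3.93651080e+01, -3.70186615e+01, -2.15442674e-04,
        6.79506571e-03, -1.05506899e-05]), 'tool_pos': array([0.19384247, 0.59353687, 0.2300889 ]), 'tool_rot': array([-2.92998395e-04,  1.57253030e-01,  9.87557811e-01, -9.84295426e-04]), 'contact_force': array([ 0.1037245 ,  0.35511008, -0.55341203]), 'ft_torque': array([-0.00692346, -0.01440442, -0.02128464]), 'gripper_width': 0.9958295551581829}
0.0187
scene [[532.85558937   0.         318.77532758]
 [  0.         532.85558937 254.68152111]
 [  0.           0.           1.        ]] [ 2.07632685 -0.94463063  0.47123342] [-0.21644083  0.29206853  1.00744836]
top [[494.71552422   0.         323.83470753]
 [  0.         494.71552422 235.30953591]
 [  0.           0.           1.        ]] [ 2.12698433 -2.13408797  0.18058226] [0.07230176 0.4450309  1.35090593]
0.1
```

View pics/scene0.png

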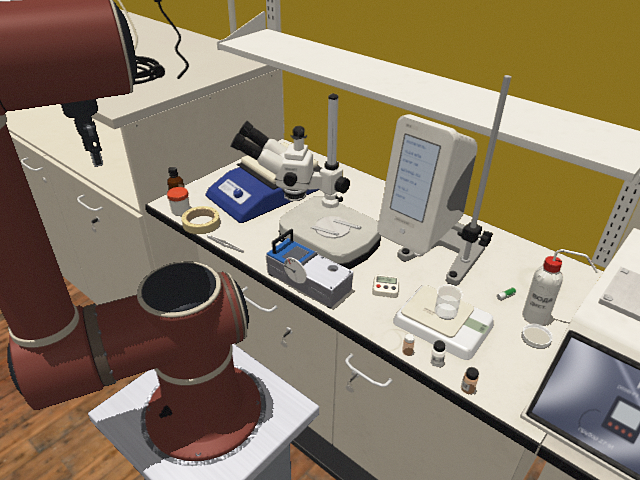

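View pics/top0.png

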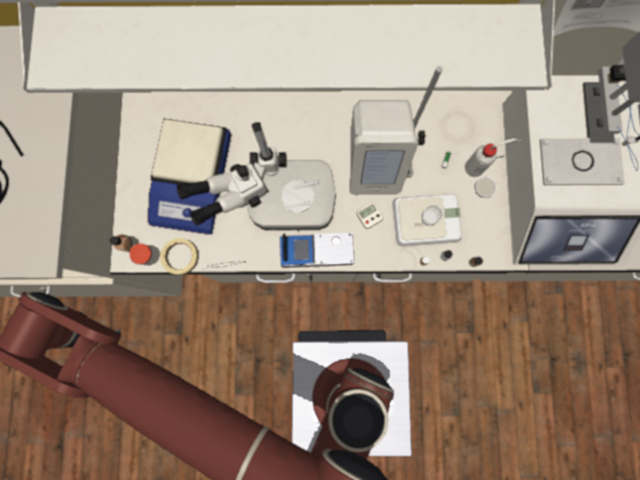

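The scene view shows the box at about (308,272), with the slim vial (white cap) at (408,343), wide white at (438,353) and wide brown at (470,380). In the top view the box is around (317,249) and the vial caps are at (424,261), (446,255) and (476,261). I'll zoom in next.

```bash
cat > h.py <<'E'
import numpy as np, cv2
from plant import monitor, grab_frame, manip
def cam(f):
    R,_=cv2.Rodrigues(np.array(f["rvec"],float)); t=np.array(f["tvec"],float).reshape(3)
    return np.array(f["K"],float),R,t
def ray(f,uv,z):
    K,R,t=cam(f); c=-R.T@t; d=R.T@np.linalg.inv(K)@np.array([uv[0],uv[1],1.0])
    return c+d*(z-c[2])/d[2]
def proj(f,p):
    K,R,t=cam(f); q,_=cv2.projectPoints(np.array(p,float).reshape(-1,3),np.array(f["rvec"],float),t,K,None); return q.reshape(-1,2)
def tri(fs,uvs):
    Ps=[]
    for f in fs:
        K,R,t=cam(f); Ps.append(K@np.c_[R,t])
    X=cv2.triangulatePoints(Ps[0],Ps[1],np.array(uvs[0],float).reshape(2,1),np.array(uvs[1],float).reshape(2,1)).ravel(); return X[:3]/X[3]
def crop(f,x0,y0,x1,y1,s,name):
    im=f["color"][y0:y1,x0:x1,::-1]
    im=cv2.resize(im,None,fx=s,fy=s,interpolation=cv2.INTER_CUBIC); cv2.imwrite(name,im)
E
python3 - <<'E'
from h import *
import pickle
fs=grab_frame("scene"); ft=grab_frame("top")
pickle.dump((fs,ft),open("f0.pkl","wb"))
for f in (fs,ft):
    K,R,t=cam(f); print("cam pos",-R.T@t, "fwd",R[2])
crop(fs,250,220,370,310,6,"pics/s_box.png")
crop(fs,390,320,490,400,7,"pics/s_vials.png")
crop(ft,270,225,370,275,8,"pics/t_box.png")
crop(ft,400,235,500,275,8,"pics/t_vials.png")
E
```

```text
cam pos [-0.32649629 -0.55639965  0.85494003] fwd [ 0.59875975  0.5085775  -0.61873717]
cam pos [0.20791564 0.0676455  1.40727469] fwd [ 0.17084361  0.00228319 -0.98529551]
```

View pics/s_box.png

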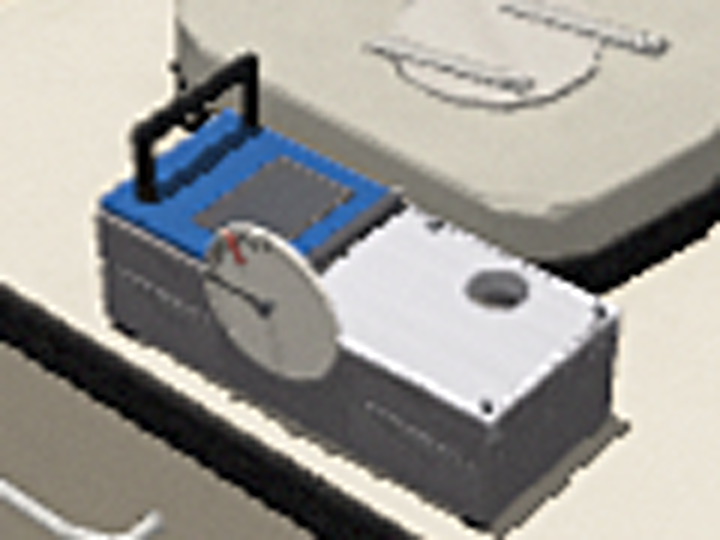

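View pics/s_vials.png

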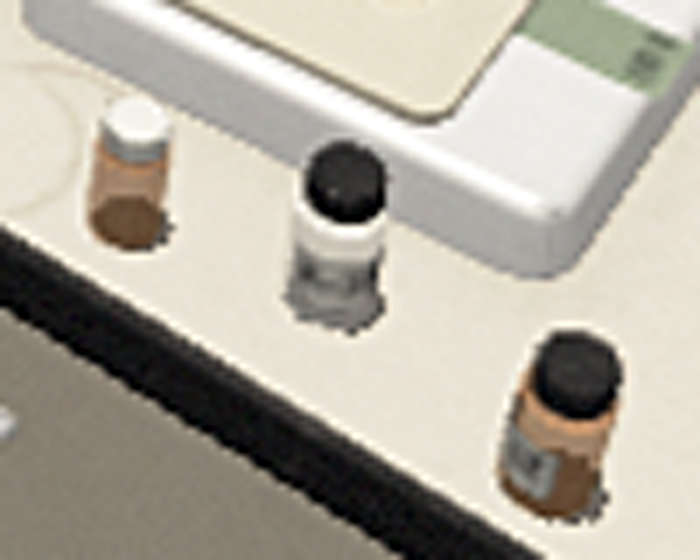

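View pics/t_box.png

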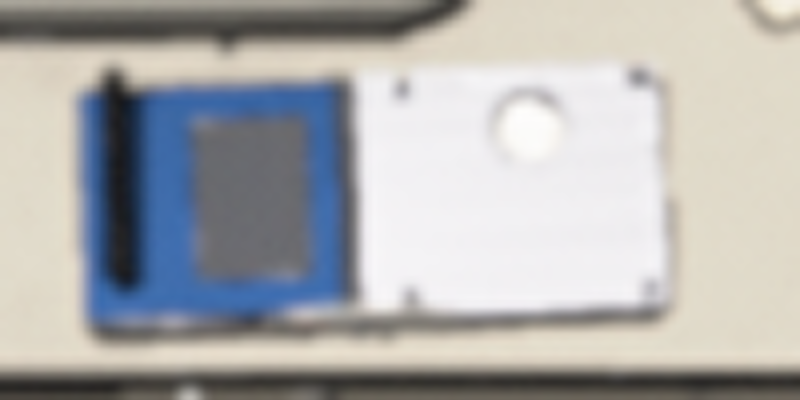

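View pics/t_vials.png

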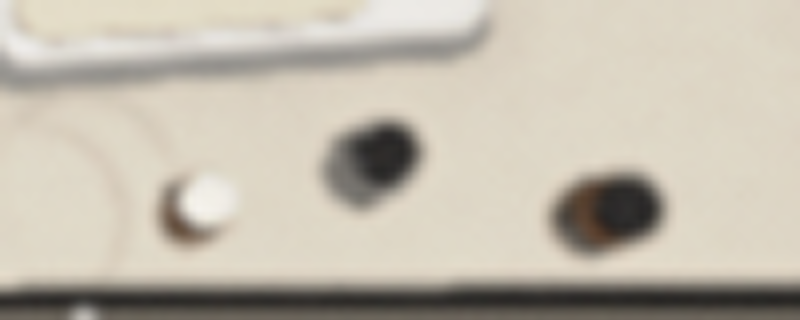

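```bash
cat > m1.py <<'E'
from h import *
import pickle
fs,ft=pickle.load(open("f0.pkl","rb"))
def up(x,y,x0,y0,s): return ((x+0.5)/s-0.5+x0,(y+0.5)/s-0.5+y0)
for nm,p in [("bl",(355,68)),("br",(655,65)),("fr",(662,310)),("fl",(360,318)),("bore",(527,126)),("lid bl",(80,95))]:
    print("T",nm,ray(ft,up(*p,270,225,8),0.060 if nm[0]!='l' else 0.066).round(4))
for nm,p in [("bl",(405,205)),("br",(618,312)),("fr",(490,418)),("bore",(497,289))]:
    print("S",nm,ray(fs,up(*p,250,220,6),0.060).round(4))
# handle bar ends, top & scene
print("handle T",ray(ft,up(113,75,270,225,8),0.101).round(4),ray(ft,up(125,285,270,225,8),0.101).round(4))
print("handle S",ray(fs,up(145,132,250,220,6),0.101).round(4),ray(fs,up(250,60,250,220,6),0.101).round(4))
# vials: cap top
for nm,pt,ps,z in [("slim",(210,202),(137,118),.046),("white",(388,150),(346,175),.056),("brown",(630,206),(578,365),.055)]:
    print(nm,"T",ray(ft,up(*pt,400,235,8),z).round(4),"S",ray(fs,up(*ps,390,320,7),z).round(4), "tri",tri((ft,fs),(up(*pt,400,235,8),up(*ps,390,320,7))).round(4))
E
python3 m1.py
```

```text
T bl [0.4479 0.0981 0.06  ]
T br [ 0.4486 -0.0056  0.06  ]
T fr [ 0.3635 -0.0069  0.06  ]
T fl [0.3611 0.0964 0.06  ]
T bore [0.4274 0.0388 0.06  ]
T lid bl [0.4378 0.1926 0.066 ]
S bl [0.4428 0.1024 0.06  ]
S br [ 0.4468 -0.0031  0.06  ]
S fr [ 0.367  -0.0051  0.06  ]
S bore [0.4265 0.0408 0.06  ]
handle T [0.4385 0.1783 0.101 ] [0.3677 0.1736 0.101 ]
handle S [0.3705 0.1754 0.101 ] [0.4334 0.1778 0.101 ]
slim T [ 0.3741 -0.2112  0.046 ] S [ 0.3738 -0.2084  0.046 ] tri [ 0.3731 -0.2099  0.0478]
white T [ 0.3907 -0.271   0.056 ] S [ 0.3861 -0.2699  0.056 ] tri [ 0.3897 -0.2701  0.0536]
brown T [ 0.3711 -0.3535  0.055 ] S [ 0.3686 -0.3529  0.055 ] tri [ 0.3706 -0.3531  0.0535]
```

```bash
cat > m2.py <<'E'
from h import *
import pickle
fs,ft=pickle.load(open("f0.pkl","rb"))
crop(fs,150,100,400,270,3.2,"pics/s_mic.png"); crop(ft,110,90,360,275,3.2,"pics/t_mic.png")
def blob(f,roi,fn):
    x0,y0,x1,y1=roi; s=8
    im=cv2.resize(f["color"][y0:y1,x0:x1],None,fx=s,fy=s,interpolation=cv2.INTER_CUBIC)
    m=fn(im.astype(int)).astype(np.uint8)*255
    n,l,st,ce=cv2.connectedComponentsWithStats(m)
    i=1+np.argmax(st[1:,4]); 
    c,_=cv2.findContours((l==i).astype(np.uint8),cv2.RETR_EXTERNAL,cv2.CHAIN_APPROX_NONE)
    c=max(c,key=cv2.contourArea).reshape(-1,2)
    g=lambda p:((np.array(p)+.5)/s-.5+np.array([x0,y0]))
    return g(ce[i]),g(c),st[i,4]/s/s
def hsv(im): return cv2.cvtColor(im.astype(np.uint8),cv2.COLOR_RGB2HSV).astype(int)
# deck white mask top
ct,cont,a=blob(ft,(305,225,360,270),lambda im:im.min(2)>225)
r=cv2.minAreaRect(cont.astype(np.float32)); print("deck T",r,a)
bp=cv2.boxPoints(r); print([ray(ft,p,0.06).round(4) for p in bp])
ct,cont,a=blob(fs,(290,245,360,300),lambda im:im.min(2)>200); print("deck S",ct,a)
ap=cv2.approxPolyDP(cont.astype(np.float32).reshape(-1,1,2),3,True).reshape(-1,2); print([(p.round(1),ray(fs,p,0.06).round(4)) for p in ap])
# blue lid
ct,cont,a=blob(ft,(275,225,320,272),lambda im:(im[...,2]-im[...,0]>60)); r=cv2.minAreaRect(cont.astype(np.float32)); print("lid T",r)
print([ray(ft,p,0.066).round(4) for p in cv2.boxPoints(r)])
# caps
c,_,a=blob(ft,(415,250,435,270),lambda im:(im.min(2)>215)&(hsv(im)[...,1]<25)); print("slim cap T",c,a,ray(ft,c,0.046).round(4))
c,cc,a=blob(fs,(400,330,420,345),lambda im:(im.min(2)>200)&(hsv(im)[...,1]<25)); print("slim cap S",c,a,ray(fs,c,0.046).round(4), cc.min(0),cc.max(0))
for nm,rt,rs,z in [("white",(438,245,456,265),(428,335,450,354),.056),("brown",(465,250,488,270),(462,363,484,382),.055)]:
    c,_,a=blob(ft,rt,lambda im:im.max(2)<70); print(nm,"T",c,a,ray(ft,c,z).round(4))
    c,_,a=blob(fs,rs,lambda im:im.max(2)<70); print(nm,"S",c,a,ray(fs,c,z-.003).round(4))
E
python3 m2.py
```

```text
deck T ((333.4912109375, 247.92591857910156), (30.070096969604492, 37.20938491821289), 88.45184326171875) 1013.5625
[array([0.447 , 0.0966, 0.06  ]), array([ 0.4494, -0.0063,  0.06  ]), array([ 0.3658, -0.0075,  0.06  ]), array([0.3634, 0.0944, 0.06  ])]
deck S [324.55625182 272.02186182] 859.625
[(array([318.1, 254.2], dtype=float32), array([0.4431, 0.0996, 0.06  ])), (array([302.1, 266.4], dtype=float32), array([0.3831, 0.0972, 0.06  ])), (array([306.9, 277.1], dtype=float32), array([0.3622, 0.0632, 0.06  ])), (array([331.3, 289.7], dtype=float32), array([ 0.3659, -0.0062,  0.06  ])), (array([348.7, 269.3], dtype=float32), array([0.4473, 0.0088, 0.06  ]))]
lid T ((296.11700439453125, 249.87953186035156), (28.179540634155273, 31.68690299987793), 88.03858184814453)
[array([0.438 , 0.1919, 0.066 ]), array([0.4408, 0.1048, 0.066 ]), array([0.3629, 0.1021, 0.066 ]), array([0.3602, 0.1883, 0.066 ])]
slim cap T [425.94844656 259.38075499] 24.265625 [ 0.3753 -0.2116  0.046 ]
slim cap S [406.7424613  336.28191518] 72.671875 [ 0.3709 -0.2045  0.046 ] [399.5625 331.1875] [414.6875 344.4375]
white T [447.46721902 253.94074207] 32.53125 [ 0.389  -0.2693  0.056 ]
white S [439.07236268 345.88360256] 98.421875 [ 0.3858 -0.2708  0.053 ]
brown T [477.34524162 260.66397929] 39.609375 [ 0.3702 -0.3507  0.055 ]
brown S [471.85816439 373.43002308] 116.765625 [ 0.3671 -0.3537  0.052 ]
```

```bash
echo ok
```

```text
ok
```

View pics/s_mic.png

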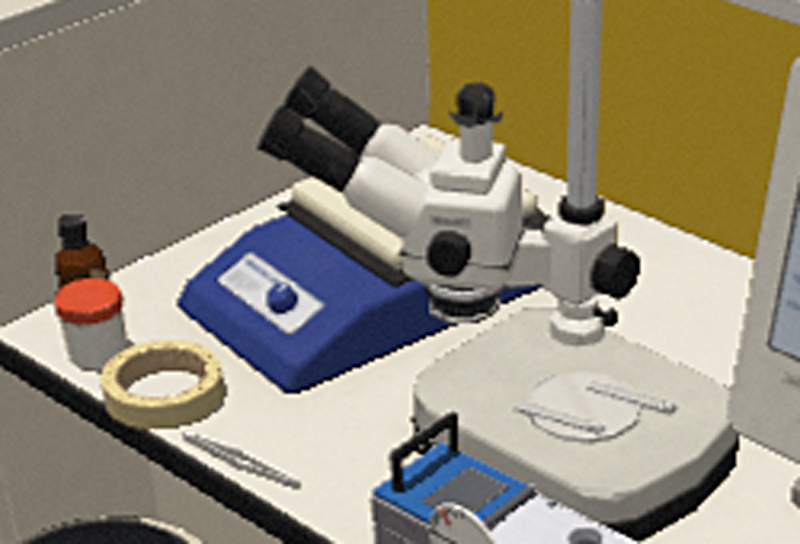

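View pics/t_mic.png

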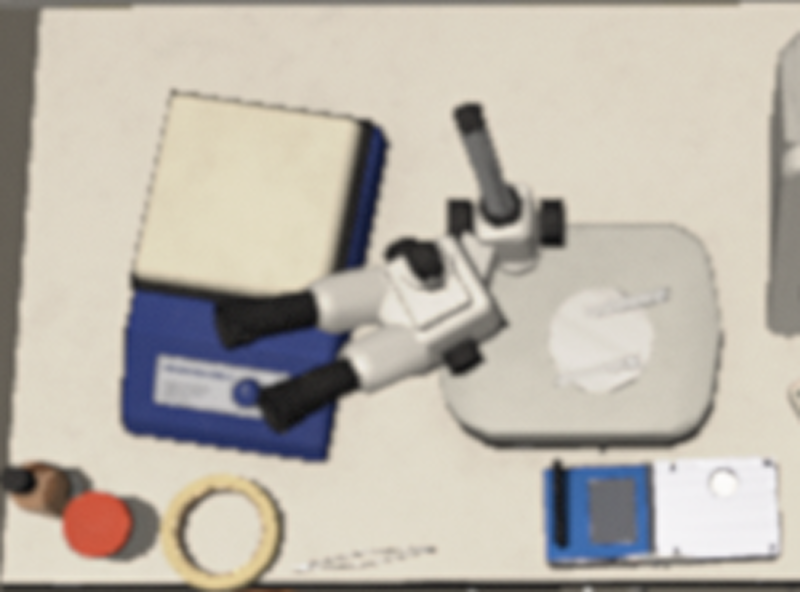

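```bash
python3 - <<'E'
from h import *
import pickle
fs,ft=pickle.load(open("f0.pkl","rb"))
T=lambda x,y:((x+.5)/3.2-.5+110,(y+.5)/3.2-.5+90)
S=lambda x,y:((x+.5)/3.2-.5+150,(y+.5)/3.2-.5+100)
print("eyepiece front tip",tri((ft,fs),(T(270,405),S(270,130))))
print("eyepiece back tip",tri((ft,fs),(T(228,320),S(307,85))))
print("head cap",tri((ft,fs),(T(425,258),S(475,95))))
print("side knob",tri((ft,fs),(T(462,355),S(450,252))))
for z in (0.03,0.04): print("base front edge",ray(ft,T(570,440),z),ray(ft,T(690,420),z))
# candidate box pose
yaw=np.deg2rad(2.0)
for yawd in (1.5,2,2.5,3):
    a=np.deg2rad(yawd); R=np.array([[np.cos(a),-np.sin(a)],[np.sin(a),np.cos(a)]])
    # T minAreaRect: right edge mid; lid left edge mid
    print(yawd)
    # deck front-right T (0.3658,-0.0075) box(-42,-100), back-right(.4494,-.0063) box(42,-100)
    for nm,p,b in [("fr",(.3658,-.0075),(-42,-100)),("br",(.4494,-.0063),(42,-100)),("lid bl",(.438,.1919),(40,100)),("lid fl",(.3602,.1883),(-40,100)),("bore",(.4274,.0388),(22,-55)),("boreS",(.4265,.0408),(22,-55)),("hT",(.4031,.176),(5,85)),("hS",(.402,.1766),(5,85))]:
        print("  ",nm,(np.array(p)-R@np.array(b)/1000).round(4),end="")
    print()
E
```

```text
eyepiece front tip [0.45076659 0.37800998 0.26552926]
eyepiece back tip [0.51607599 0.40911524 0.27033994]
head cap [0.55451122 0.26090428 0.29490597]
side knob [0.50951261 0.24852231 0.18321676]
base front edge [0.4705448  0.17294769 0.03      ] [0.48822406 0.06660085 0.03      ]
base front edge [0.46863793 0.17218312 0.04      ] [0.48618882 0.06660844 0.04      ]
1.5
   fr [0.4052 0.0936]   br [0.4048 0.0926]   lid bl [0.4006 0.0909]   lid fl [0.4028 0.0894]   bore [0.404  0.0932]   boreS [0.4031 0.0952]   hT [0.4003 0.0909]   hS [0.3992 0.0915]
2
   fr [0.4043 0.0939]   br [0.4039 0.0922]   lid bl [0.4015 0.0906]   lid fl [0.4037 0.0898]   bore [0.4035 0.093 ]   boreS [0.4026 0.095 ]   hT [0.4011 0.0909]   hS [0.4    0.0915]
2.5
   fr [0.4034 0.0942]   br [0.4031 0.0918]   lid bl [0.4024 0.0903]   lid fl [0.4045 0.0901]   bore [0.403  0.0928]   boreS [0.4021 0.0948]   hT [0.4018 0.0909]   hS [0.4007 0.0915]
3
   fr [0.4025 0.0946]   br [0.4022 0.0914]   lid bl [0.4033 0.0899]   lid fl [0.4054 0.0905]   bore [0.4026 0.0926]   boreS [0.4017 0.0946]   hT [0.4026 0.0909]   hS [0.4015 0.0915]
```

```bash
cat >> h.py <<'E'
from scipy.spatial.transform import Rotation as Ro
def Rtool(yawdeg,leandeg=0):
    # tool y = box y (yaw), z down; lean>0 tips gripper body to the right (-y), fingers point down-left
    y0=np.deg2rad(yawdeg); Y=np.array([-np.sin(y0),np.cos(y0),0]); Z=np.array([0,0,-1.]); X=np.cross(Y,Z)
    R=np.c_[X,Y,Z]
    bx=np.array([np.cos(y0),np.sin(y0),0])
    return Ro.from_rotvec(bx*np.deg2rad(leandeg)).as_matrix()@R
def state():
    s=monitor.state(); q=s["tool_rot"]; R=Ro.from_quat([q[1],q[2],q[3],q[0]]).as_matrix()
    return s,np.array(s["tool_pos"]),R
def rel(p,Rt,R0=None,p0=None):
    s,p1,R1=state()
    R0=R1 if R0 is None else R0; p0=p1 if p0 is None else p0
    d=R0.T@(np.array(p)-p0)*100; w=np.rad2deg(Ro.from_matrix(R0.T@Rt).as_rotvec())
    return d.round(2),w.round(2)
def show():
    s,p,R=state(); print("t",round(s["time"],2),"p",p.round(4),"yaw_y",np.rad2deg(np.arctan2(-R[0,1],R[1,1])).round(2),"z",R[:,2].round(3),"F",np.round(s["contact_force"],2),"w",round(s["gripper_width"],4),"q",np.round(s["joint_pos"],3))
E
python3 - <<'E'
from h import *
import pickle
show()
fs,ft=pickle.load(open("f0.pkl","rb"))
print("balance FL", ray(ft,(401,243),0.035), ray(ft,(458,240),.035))
Rt=Rtool(2.5)
for p in [(0.25,0.46,0.22),(0.32,0.32,0.22),(0.36,0.2,0.22),(0.40,0.04,0.22)]: print(p,rel(p,Rt))
R1=Rt
for p in [(0.40,0.04,0.2),(0.40,-0.1,0.2),(0.3735,-0.2105,0.10)]: print(p,rel(p,Rt,R1,np.array([.36,.2,.22])))
E
```

```text
t 0.2 p [0.1939 0.5937 0.2305] yaw_y -18.09 z [-0.001 -0.001 -1.   ] F [0.28 0.6  0.24] w 0.9984 q [ 1.136  0.053  1.614 -0.     1.476 -0.119]
balance FL [ 0.42317816 -0.14566556  0.035     ] [ 0.43113928 -0.30592779  0.035     ]
(0.25, 0.46, 0.22) (array([ -9.48, -10.97,   1.06]), array([-7.000e-02, -2.000e-02, -2.059e+01]))
(0.32, 0.32, 0.22) (array([-20.48, -22.1 ,   1.08]), array([-7.000e-02, -2.000e-02, -2.059e+01]))
(0.36, 0.2, 0.22) (array([-28.01, -32.27,   1.09]), array([-7.000e-02, -2.000e-02, -2.059e+01]))
(0.4, 0.04, 0.22) (array([-36.78, -46.23,   1.11]), array([-7.000e-02, -2.000e-02, -2.059e+01]))
(0.4, 0.04, 0.2) (array([ -3.3 , -16.16,   2.  ]), array([0., 0., 0.]))
(0.4, -0.1, 0.2) (array([ -2.69, -30.15,   2.  ]), array([0., 0., 0.]))
(0.3735, -0.2105, 0.1) (array([  0.44, -41.07,  12.  ]), array([0., 0., 0.]))
```

Emit:
{"name": "step_arm", "arguments": {
  "series": [
    {"tx": -2.5,"ty": -3,"tz": 0.1,"wz": -6,"grip": 4},
    {"tx": -5.2,"ty": -6,"tz": 0.2,"wz": -12,"grip": 4},
    {"tx": -8,"ty": -9,"tz": 0.3,"wz": -18,"grip": 4},
    {"tx": -11,"ty": -12,"tz": 0.4,"wz": -20.6,"grip": 4},
    {"tx": -13.8,"ty": -15,"tz": 0.5,"wz": -20.6,"grip": 4},
    {"tx": -16.6,"ty": -18,"tz": 0.6,"wz": -20.6,"grip": 4},
    {"tx": -19.4,"ty": -21,"tz": 0.7,"wz": -20.6,"grip": 4},
    {"tx": -22.2,"ty": -24,"tz": 0.8,"wz": -20.6,"grip": 4},
    {"tx": -25,"ty": -27,"tz": 0.9,"wz": -20.6,"grip": 4},
    {"tx": -27.5,"ty": -30,"tz": 1.1,"wz": -20.6,"grip": 4}
  ]
}}

```text
$.series[0]: bad value
```

```bash
python3 - <<'E'
from h import *
show()
Rt=Rtool(2.5)
for p in [(0.40,0.04,0.2),(0.40,-0.1,0.2),(0.3735,-0.2105,0.10)]: print(p,rel(p,Rt))
E
```

```text
t 0.2 p [0.1939 0.5937 0.2305] yaw_y -18.09 z [-0.001 -0.001 -1.   ] F [0.28 0.6  0.24] w 0.9984 q [ 1.136  0.053  1.614 -0.     1.476 -0.119]
(0.4, 0.04, 0.2) (array([-36.78, -46.23,   3.11]), array([-7.000e-02, -2.000e-02, -2.059e+01]))
(0.4, -0.1, 0.2) (array([-41.13, -59.54,   3.12]), array([-7.000e-02, -2.000e-02, -2.059e+01]))
(0.3735, -0.2105, 0.1) (array([-42.05, -70.85,  13.14]), array([-7.000e-02, -2.000e-02, -2.059e+01]))
```

Emit:
{"name": "step_arm", "arguments": {
  "series": [
    {"tx": -2.5,"ty": -3,"tz": 0.1,"wx": 0,"wy": 0,"wz": -6,"grip": 4},
    {"tx": -5.2,"ty": -6,"tz": 0.2,"wx": 0,"wy": 0,"wz": -12,"grip": 4},
    {"tx": -8,"ty": -9,"tz": 0.3,"wx": 0,"wy": 0,"wz": -18,"grip": 4},
    {"tx": -11,"ty": -12,"tz": 0.4,"wx": 0,"wy": 0,"wz": -20.6,"grip": 4},
    {"tx": -13.8,"ty": -15,"tz": 0.5,"wx": 0,"wy": 0,"wz": -20.6,"grip": 4},
    {"tx": -16.6,"ty": -18,"tz": 0.6,"wx": 0,"wy": 0,"wz": -20.6,"grip": 4},
    {"tx": -19.4,"ty": -21,"tz": 0.7,"wx": 0,"wy": 0,"wz": -20.6,"grip": 4},
    {"tx": -22.2,"ty": -24,"tz": 0.8,"wx": 0,"wy": 0,"wz": -20.6,"grip": 4},
    {"tx": -25,"ty": -27,"tz": 0.9,"wx": 0,"wy": 0,"wz": -20.6,"grip": 4},
    {"tx": -27.5,"ty": -30,"tz": 1.1,"wx": 0,"wy": 0,"wz": -20.6,"grip": 4}
  ]
}}

```text
time: 1.03
tool_pos: [0.3629, 0.2216, 0.2205]
tool_rot: [0.001, -0.022, 1.0, 0.0]
contact_force: [0.9, 0.4, 0.6]
gripper_width: 0.467
```

```bash
python3 - <<'E'
from h import *
show()
Rt=Rtool(2.5)
for p in [(0.40,0.04,0.2),(0.40,-0.1,0.2),(0.3735,-0.2105,0.10)]: print(p,rel(p,Rt))
E
```

```text
t 1.03 p [0.3629 0.2216 0.2205] yaw_y 2.52 z [ 0.001  0.    -1.   ] F [0.92 0.43 0.56] w 0.4667 q [ 0.373 -0.454  2.067 -0.     1.528 -1.242]
(0.4, 0.04, 0.2) (array([ -2.91, -18.31,   2.05]), array([0.01, 0.07, 0.02]))
(0.4, -0.1, 0.2) (array([ -2.3 , -32.29,   2.05]), array([0.01, 0.07, 0.02]))
(0.3735, -0.2105, 0.1) (array([  0.85, -43.22,  12.04]), array([0.01, 0.07, 0.02]))
```

Emit:
{"name": "step_arm", "arguments": {
  "series": [
    {"tx": -0.8,"ty": -4,"tz": 0.2,"wx": 0,"wy": 0,"wz": 0,"grip": 4},
    {"tx": -1.6,"ty": -8,"tz": 0.5,"wx": 0,"wy": 0,"wz": 0,"grip": 4},
    {"tx": -2.3,"ty": -12,"tz": 1,"wx": 0,"wy": 0,"wz": 0,"grip": 4},
    {"tx": -2.8,"ty": -16,"tz": 1.5,"wx": 0,"wy": 0,"wz": 0,"grip": 4},
    {"tx": -3,"ty": -20,"tz": 2,"wx": 0,"wy": 0,"wz": 0,"grip": 4},
    {"tx": -2.8,"ty": -24,"tz": 2.5,"wx": 0,"wy": 0,"wz": 0,"grip": 4},
    {"tx": -2.2,"ty": -28,"tz": 3,"wx": 0,"wy": 0,"wz": 0,"grip": 4},
    {"tx": -1.5,"ty": -32,"tz": 3.5,"wx": 0,"wy": 0,"wz": 0,"grip": 4},
    {"tx": -0.6,"ty": -36,"tz": 4,"wx": 0,"wy": 0,"wz": 0,"grip": 4},
    {"tx": 0.3,"ty": -40,"tz": 4.5,"wx": 0,"wy": 0,"wz": 0,"grip": 4}
  ]
}}

```text
time: 1.87
tool_pos: [0.376, -0.1781, 0.1752]
tool_rot: [0.0, -0.022, 1.0, -0.0]
contact_force: [0.9, 0.5, -2.0]
gripper_width: 0.469
```

```bash
python3 - <<'E'
from h import *
import pickle
show()
Rt=Rtool(2.5)
fs=grab_frame("scene"); ft=grab_frame("top")
pickle.dump((fs,ft),open("f1.pkl","wb"))
crop(fs,360,220,500,400,4,"pics/s_v1.png"); crop(ft,380,200,500,280,6,"pics/t_v1.png")
show()
for p in [(0.3735,-0.2105,0.10),(0.3735,-0.2105,0.06)]: print(p,rel(p,Rt))
E
```

```text
t 1.87 p [ 0.376  -0.1781  0.1752] yaw_y 2.49 z [ 0.001 -0.    -1.   ] F [ 0.9   0.47 -1.96] w 0.4686 q [-0.622 -0.449  2.139  0.     1.451 -2.236]
t 1.97 p [ 0.3749 -0.1808  0.1745] yaw_y 2.01 z [-0.002 -0.001 -1.   ] F [-0.24  0.36  0.21] w 0.47 q [-6.270e-01 -4.460e-01  2.138e+00 -2.000e-03  1.451e+00 -2.233e+00]
(0.3735, -0.2105, 0.1) (array([ 0.23, -2.96,  7.46]), array([-0.04, -0.1 , -0.49]))
(0.3735, -0.2105, 0.06) (array([ 0.23, -2.96, 11.46]), array([-0.04, -0.1 , -0.49]))
```

View pics/s_v1.png

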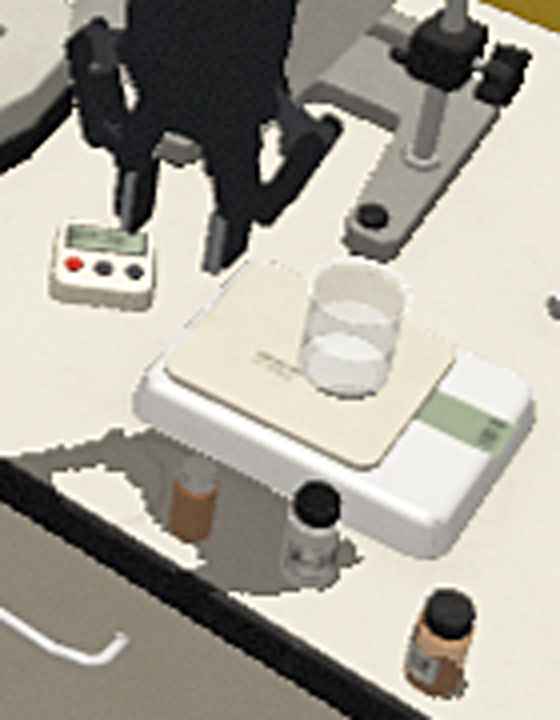

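View pics/t_v1.png

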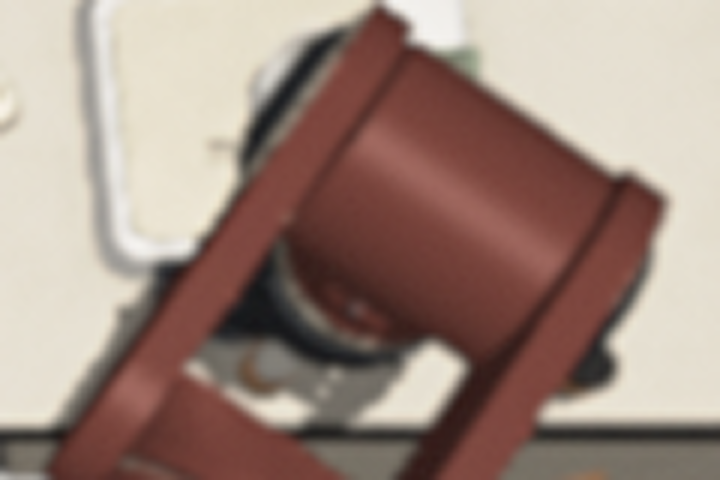

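```bash
python3 - <<'E'
from h import *
import pickle
show()
Rt=Rtool(2.5)
for p in [(0.374,-0.2105,0.10),(0.374,-0.2105,0.024)]: print(p,rel(p,Rt))
fs,ft=pickle.load(open("f1.pkl","rb"))
s,p,R=state()
for h,dz in ((.020,.0015),(.034,.0015)):
    print(proj(fs,[p+R@np.array([0,a,-dz]) for a in (-h,h)]))
E
```

```text
t 1.97 p [ 0.3749 -0.1808  0.1745] yaw_y 2.01 z [-0.002 -0.001 -1.   ] F [-0.24  0.36  0.21] w 0.47 q [-6.270e-01 -4.460e-01  2.138e+00 -2.000e-03  1.451e+00 -2.233e+00]
(0.374, -0.2105, 0.1) (array([ 0.18, -2.96,  7.46]), array([-0.04, -0.1 , -0.49]))
(0.374, -0.2105, 0.024) (array([ 0.17, -2.96, 15.06]), array([-0.04, -0.1 , -0.49]))
[[414.10604398 287.082819  ]
 [396.35802115 278.42436174]]
[[420.47912589 290.19195729]
 [390.30238139 275.47008912]]
```

Emit:
{"name": "step_arm", "arguments": {
  "series": [
    {"tx": 0.1,"ty": -1.5,"tz": 1.5,"wx": 0,"wy": 0,"wz": -0.5,"grip": 4},
    {"tx": 0.2,"ty": -3,"tz": 4,"wx": 0,"wy": 0,"wz": -0.5,"grip": 4},
    {"tx": 0.2,"ty": -3,"tz": 7,"wx": 0,"wy": 0,"wz": -0.5,"grip": 4},
    {"tx": 0.2,"ty": -3,"tz": 9.5,"wx": 0,"wy": 0,"wz": -0.5,"grip": 4},
    {"tx": 0.2,"ty": -3,"tz": 11.5,"wx": 0,"wy": 0,"wz": -0.5,"grip": 4},
    {"tx": 0.2,"ty": -3,"tz": 13,"wx": 0,"wy": 0,"wz": -0.5,"grip": 4},
    {"tx": 0.2,"ty": -3,"tz": 14,"wx": 0,"wy": 0,"wz": -0.5,"grip": 4},
    {"tx": 0.2,"ty": -3,"tz": 14.7,"wx": 0,"wy": 0,"wz": -0.5,"grip": 4},
    {"tx": 0.2,"ty": -3,"tz": 15,"wx": 0,"wy": 0,"wz": -0.5,"grip": 4},
    {"tx": 0.2,"ty": -3,"tz": 15,"wx": 0,"wy": 0,"wz": -0.5,"grip": 4}
  ]
}}

```text
time: 2.8
tool_pos: [0.3763, -0.2061, 0.0252]
tool_rot: [-0.0, -0.026, 1.0, 0.0]
contact_force: [0.2, -0.1, 0.0]
gripper_width: 0.467
```

```bash
python3 - <<'E'
from h import *
import pickle
show()
fs=grab_frame("scene"); pickle.dump(fs,open("f2.pkl","wb"))
crop(fs,370,270,470,370,6,"pics/s_v2.png"); show()
E
```

```text
t 2.8 p [ 0.3763 -0.2061  0.0252] yaw_y 3.03 z [-0.  0. -1.] F [ 0.23 -0.1   0.04] w 0.4669 q [-0.675 -0.201  2.221  0.     1.122 -2.299]
t 2.85 p [ 0.3766 -0.2065  0.0259] yaw_y 3.02 z [ 0.001 -0.001 -1.   ] F [-0.54 -0.33  0.22] w 0.4647 q [-0.675 -0.202  2.221  0.     1.122 -2.299]
```

View pics/s_v2.png

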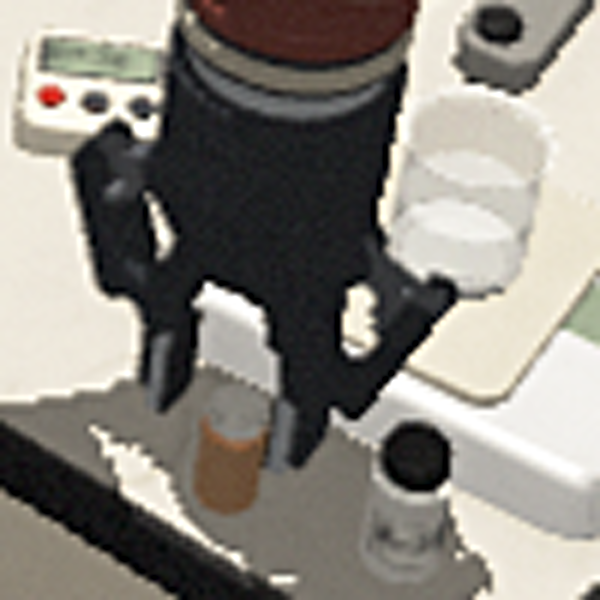

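The scene view shows the slim vial at crop (230,460), between the fingers at (170,380) and (290,435) and slightly nearer the right finger. I'll centre on it and close.

Emit:
{"name": "step_arm", "arguments": {
  "series": [
    {"tx": 0.1,"ty": -0.2,"tz": 0.1,"wx": 0,"wy": 0,"wz": 0.5,"grip": 4},
    {"tx": 0.25,"ty": -0.4,"tz": 0.15,"wx": 0,"wy": 0,"wz": 0.5,"grip": 4},
    {"tx": 0.25,"ty": -0.4,"tz": 0.15,"wx": 0,"wy": 0,"wz": 0.5,"grip": 4},
    {"tx": 0.25,"ty": -0.4,"tz": 0.15,"wx": 0,"wy": 0,"wz": 0.5,"grip": 2.5},
    {"tx": 0.25,"ty": -0.4,"tz": 0.15,"wx": 0,"wy": 0,"wz": 0.5,"grip": 1},
    {"tx": 0.25,"ty": -0.4,"tz": 0.15,"wx": 0,"wy": 0,"wz": 0.5,"grip": 0.5},
    {"tx": 0.25,"ty": -0.4,"tz": 0.15,"wx": 0,"wy": 0,"wz": 0.5,"grip": 0.5},
    {"tx": 0.25,"ty": -0.4,"tz": 0.15,"wx": 0,"wy": 0,"wz": 0.5,"grip": 0.5},
    {"tx": 0.25,"ty": -0.4,"tz": 0.15,"wx": 0,"wy": 0,"wz": 0.5,"grip": 0.5},
    {"tx": 0.25,"ty": -0.4,"tz": 0.15,"wx": 0,"wy": 0,"wz": 0.5,"grip": 0.5}
  ]
}}

```text
time: 3.68
tool_pos: [0.3744, -0.2109, 0.0245]
tool_rot: [0.0, -0.022, 1.0, -0.0]
contact_force: [0.0, -0.8, 5.6]
gripper_width: 0.226
```

```bash
python3 - <<'E'
from h import *
import pickle
show()
fs=grab_frame("scene"); pickle.dump(fs,open("f3.pkl","wb"))
crop(fs,370,270,470,370,6,"pics/s_v3.png"); show()
E
```

```text
t 3.68 p [ 0.3744 -0.2109  0.0245] yaw_y 2.51 z [ 0.001 -0.001 -1.   ] F [ 0.02 -0.79  5.58] w 0.2258 q [-0.686 -0.199  2.221 -0.     1.118 -2.301]
t 3.73 p [ 0.3744 -0.2109  0.0245] yaw_y 2.51 z [ 0.001 -0.001 -1.   ] F [-0.5  -1.17  4.96] w 0.2248 q [-0.686 -0.199  2.221 -0.     1.118 -2.301]
```

View pics/s_v3.png

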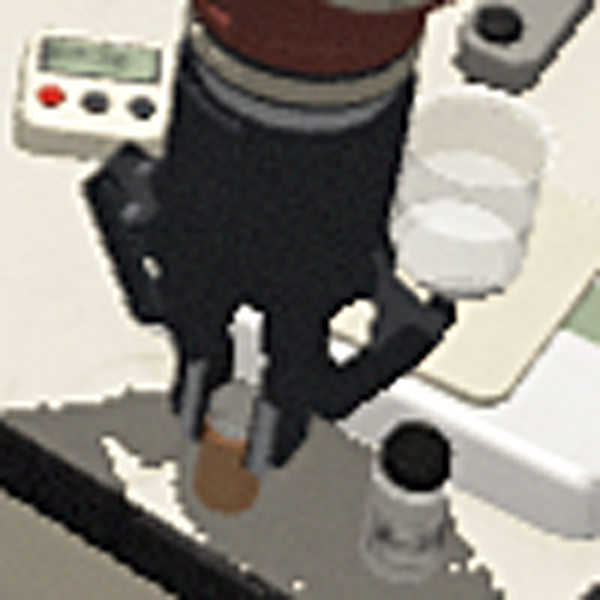

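The vial is gripped (width 0.225). Next I'll lift it and carry it over towards the port.

Emit:
{"name": "step_arm", "arguments": {
  "series": [
    {"tx": 0,"ty": 0,"tz": -1,"wx": 0,"wy": 0,"wz": 0,"grip": 0.5},
    {"tx": 0,"ty": 0,"tz": -4,"wx": 0,"wy": 0,"wz": 0,"grip": 0.5},
    {"tx": -0.2,"ty": 1,"tz": -7,"wx": 0,"wy": 0,"wz": 0,"grip": 0.5},
    {"tx": -1,"ty": 4,"tz": -9,"wx": 0,"wy": 0,"wz": 0,"grip": 0.5},
    {"tx": -2,"ty": 7.5,"tz": -10,"wx": 0,"wy": 0,"wz": 0,"grip": 0.5},
    {"tx": -2.9,"ty": 11,"tz": -10,"wx": 0,"wy": 0,"wz": 0,"grip": 0.5},
    {"tx": -3.8,"ty": 14.5,"tz": -10,"wx": 0,"wy": 0,"wz": 0,"grip": 0.5},
    {"tx": -4.7,"ty": 18,"tz": -10,"wx": 0,"wy": 0,"wz": 0,"grip": 0.5},
    {"tx": -5.6,"ty": 21.5,"tz": -10,"wx": 0,"wy": 0,"wz": 0,"grip": 0.5},
    {"tx": -6.4,"ty": 24.8,"tz": -10,"wx": 0,"wy": 0,"wz": 0,"grip": 0.5}
  ]
}}

```text
time: 4.57
tool_pos: [0.4264, 0.0422, 0.1238]
tool_rot: [-0.0, -0.022, 1.0, 0.0]
contact_force: [1.5, -0.3, 0.1]
gripper_width: 0.226
```

```bash
python3 - <<'E'
from h import *
import pickle
show()
fs=grab_frame("scene"); ft=grab_frame("top"); pickle.dump((fs,ft),open("f4.pkl","wb"))
crop(fs,260,180,380,300,6,"pics/s_v4.png"); crop(ft,270,200,370,275,7,"pics/t_v4.png"); show()
E
```

```text
t 4.57 p [0.4264 0.0422 0.1238] yaw_y 2.53 z [-0.  0. -1.] F [ 1.51 -0.34  0.07] w 0.2263 q [-0.075 -0.357  2.161  0.     1.338 -1.69 ]
t 4.67 p [0.4265 0.0441 0.1237] yaw_y 2.88 z [-0.001  0.002 -1.   ] F [-0.26  0.25 -0.19] w 0.2289 q [-7.200e-02 -3.560e-01  2.161e+00  1.000e-03  1.338e+00 -1.693e+00]
```

View pics/s_v4.png

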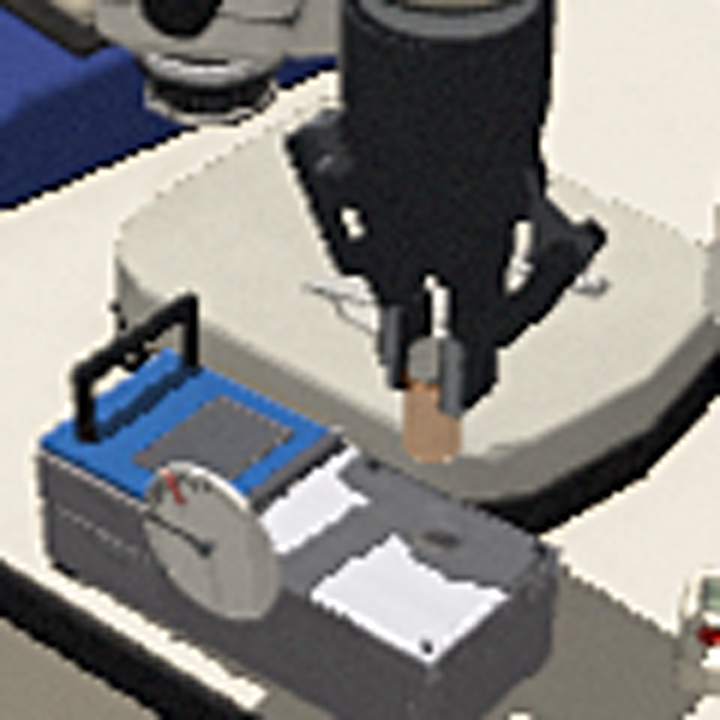

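View pics/t_v4.png

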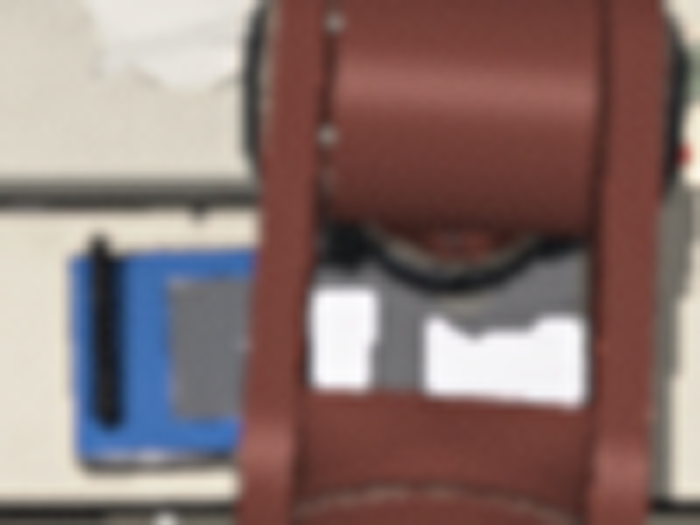

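Emit:
{"name": "step_arm", "arguments": {
  "series": [
    {"tx": 0,"ty": 0,"tz": 0.2,"wx": 0,"wy": 0,"wz": 0,"grip": 0.5},
    {"tx": 0,"ty": 0,"tz": 0.7,"wx": 0,"wy": 0,"wz": 0,"grip": 0.5},
    {"tx": 0,"ty": 0,"tz": 1.3,"wx": 0,"wy": 0,"wz": 0,"grip": 0.5},
    {"tx": 0,"ty": 0,"tz": 2,"wx": 0,"wy": 0,"wz": 0,"grip": 0.5},
    {"tx": 0,"ty": 0,"tz": 2.6,"wx": 0,"wy": 0,"wz": 0,"grip": 0.5},
    {"tx": 0,"ty": 0,"tz": 3,"wx": 0,"wy": 0,"wz": 0,"grip": 0.5},
    {"tx": 0,"ty": 0,"tz": 3.2,"wx": 0,"wy": 0,"wz": 0,"grip": 0.5},
    {"tx": 0,"ty": 0,"tz": 3.3,"wx": 0,"wy": 0,"wz": 0,"grip": 0.5},
    {"tx": 0,"ty": 0,"tz": 3.3,"wx": 0,"wy": 0,"wz": 0,"grip": 0.5},
    {"tx": 0,"ty": 0,"tz": 3.3,"wx": 0,"wy": 0,"wz": 0,"grip": 0.5}
  ]
}}

```text
time: 5.5
tool_pos: [0.4272, 0.0401, 0.091]
tool_rot: [0.0, -0.022, 1.0, -0.0]
contact_force: [-0.8, -0.1, 0.4]
gripper_width: 0.227
```

```bash
cat > m5.py <<'E'
from h import *
import pickle
show()
fs=grab_frame("scene"); pickle.dump(fs,open("f5.pkl","wb"))
crop(fs,290,210,370,290,9,"pics/s_v5.png"); show()
f0,ft0=pickle.load(open("f0.pkl","rb"))
crop(f0,320,255,345,280,24,"pics/s_bore.png")
crop(ft0,325,230,350,255,24,"pics/t_bore.png")
E
python3 m5.py
```

```text
t 5.5 p [0.4272 0.0401 0.091 ] yaw_y 2.5 z [ 0. -0. -1.] F [-0.78 -0.06  0.4 ] w 0.2266 q [-0.08  -0.313  2.186  0.     1.268 -1.695]
t 5.55 p [0.4272 0.0401 0.0911] yaw_y 2.51 z [ 0.001 -0.    -1.   ] F [ 0.9  -0.61  0.14] w 0.2267 q [-0.08  -0.313  2.186  0.     1.268 -1.695]
```

View pics/s_v5.png

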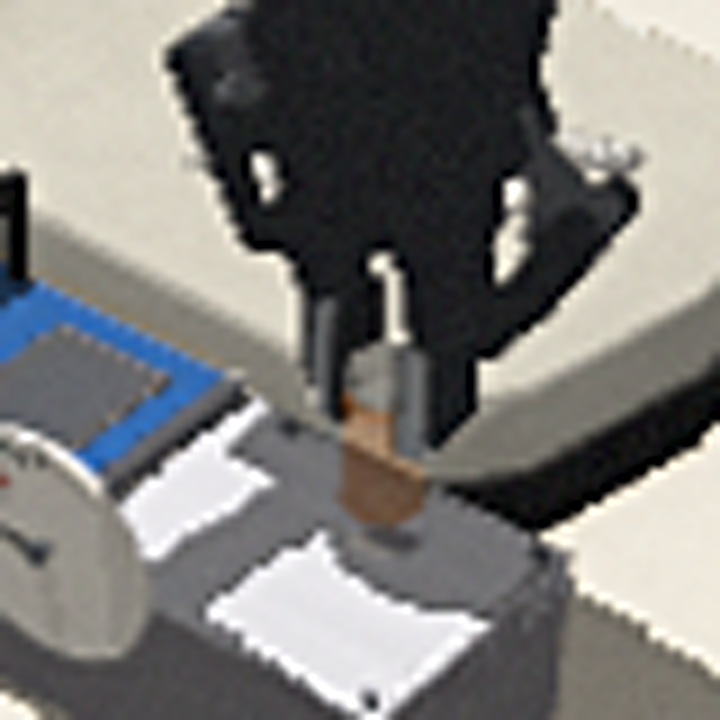

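View pics/s_bore.png

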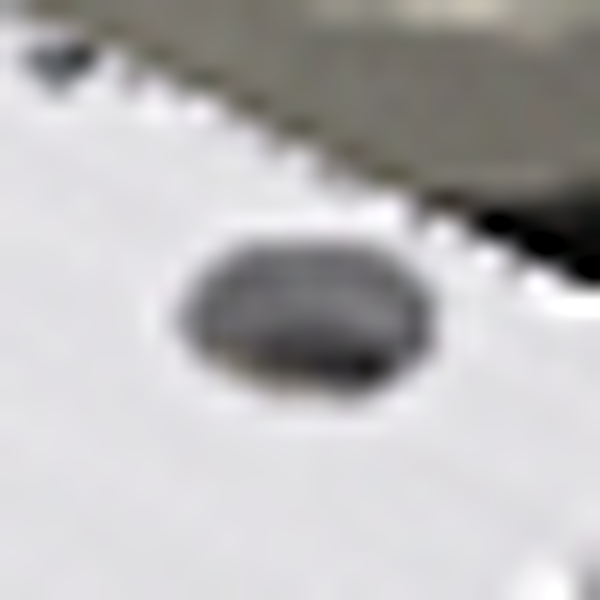

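View pics/t_bore.png

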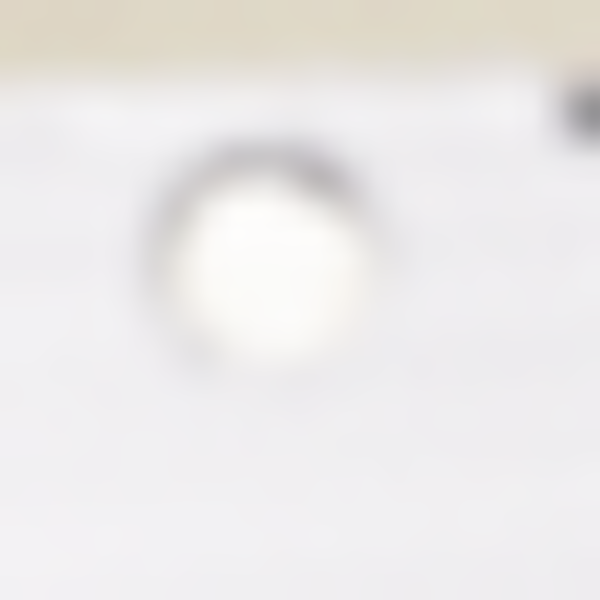

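```bash
cat > m6.py <<'E'
from h import *
import pickle
fs=pickle.load(open("f5.pkl","rb")); f0,ft0=pickle.load(open("f0.pkl","rb"))
# bore S: fit ellipse to dark region on white deck
def cont(f,roi,fn,s=12):
    x0,y0,x1,y1=roi
    im=cv2.resize(f["color"][y0:y1,x0:x1],None,fx=s,fy=s,interpolation=cv2.INTER_LINEAR).astype(int)
    m=fn(im).astype(np.uint8); n,l,st,ce=cv2.connectedComponentsWithStats(m)
    i=1+np.argmax(st[1:,4]); c,_=cv2.findContours((l==i).astype(np.uint8),cv2.RETR_EXTERNAL,cv2.CHAIN_APPROX_NONE)
    c=max(c,key=cv2.contourArea).reshape(-1,2)
    return (c+.5)/s-.5+np.array([x0,y0])
for th in (150,170,190):
    c=cont(f0,(325,262,340,274),lambda im:im.mean(2)<th); e=cv2.fitEllipse(c.astype(np.float32)); print("bore S",th,e[0],e[1],e[2],ray(f0,e[0],0.06).round(4))
def circ(p,z,r=0.0125): 
    a=np.linspace(0,2*np.pi,48,endpoint=False); return np.c_[p[0]+r*np.cos(a),p[1]+r*np.sin(a),np.full(48,z)]
q=proj(f0,circ((0.4268,0.0405),0.06)); e=cv2.fitEllipse(q.astype(np.float32)); print("pred bore ellipse",e)
# vial brown
for th in (25,35,45):
    c=cont(fs,(322,245,345,275),lambda im:(im[...,0]-im[...,2])>th)
    print("vial",th,c.min(0),c.max(0))
    for v in (264.5,265.5,266.5):
        r=c[np.abs(c[:,1]-v)<0.1]; print("  row",v,r[:,0].min().round(2),r[:,0].max().round(2),((r[:,0].min()+r[:,0].max())/2).round(2))
    lo=c[c[:,1]>c[:,1].max()-0.15]; print("  low",lo.mean(0))
s,p,R=state()
P=np.array([0.4272,0.0401])
q=proj(fs,np.r_[circ(P,0.0665,.011),circ(P,0.0765,.011)])
print("pred bottom circ L,R,low",q[:48].min(0),q[:48].max(0),"mid u",(q[:48,0].min()+q[:48,0].max())/2, q[48:].min(0),q[48:].max(0))
J=np.array([proj(fs,[[P[0]+d[0],P[1]+d[1],0.0665+d[2]]])[0]-proj(fs,[[P[0],P[1],0.0665]])[0] for d in np.eye(3)*0.001]); print("px per mm (x,y,z)",J.round(3))
# bore T
for th in (215,222,228):
    c=cont(ft0,(328,232,345,248),lambda im:(im[...,2]<th)&(im[...,0]<th)); print("T",th,c.min(0),c.max(0))
E
python3 m6.py
```

```text
bore S 150 (332.5625915527344, 267.82977294921875) (6.188358783721924, 10.125875473022461) 93.55547332763672 [0.4265 0.0404 0.06  ]
bore S 170 (332.53741455078125, 267.8214416503906) (6.634621620178223, 10.599123001098633) 93.05118560791016 [0.4265 0.0405 0.06  ]
bore S 190 (332.512939453125, 267.83807373046875) (7.119670391082764, 11.093257904052734) 92.85868072509766 [0.4264 0.0405 0.06  ]
pred bore ellipse ((332.6009216308594, 267.7827453613281), (6.813810348510742, 10.691441535949707), 91.99822998046875)
vial 25 [327.375 252.875] [336.875 267.875]
  row 264.5 327.46 336.54 332.0
  row 265.5 327.71 336.46 332.08
  row 266.5 328.62 335.96 332.29
  low [332.79166667 267.80092593]
vial 35 [327.54166667 253.20833333] [336.625      267.45833333]
  row 264.5 327.88 336.21 332.04
  row 265.5 328.04 336.21 332.12
  row 266.5 329.04 335.21 332.12
  low [332.58333333 267.41666667]
vial 45 [327.70833333 253.45833333] [336.29166667 263.29166667]Traceback (most recent call last):
  File "m6.py", line 22, in <module>
    r=c[np.abs(c[:,1]-v)<0.1]; print("  row",v,r[:,0].min().round(2),r[:,0].max().round(2),((r[:,0].min()+r[:,0].max())/2).round(2))
                                               ~~~~~~~~~~^^
    return umr_minimum(a, axis, None, out, keepdims, initial, where)
ValueError: zero-size array to reduction operation minimum which has no identity
```

```bash
sed -i 's/(25,35,45)/(20,25,30,35)/' m6.py; python3 m6.py | tail -12; cat > cmp.py <<'E'
from h import *
import pickle
# where does vial axis lie: pixel for (axis u, low v) with bottom z unknown; assume 0.0665
fs=pickle.load(open("f5.pkl","rb"))
E
```

```text
vial 35 [327.54166667 253.20833333] [336.625      267.45833333]
  row 264.5 327.88 336.21 332.04
  row 265.5 328.04 336.21 332.12
  row 266.5 329.04 335.21 332.12
  low [332.58333333 267.41666667]
pred bottom circ L,R,low [328.2018656  262.62997523] [337.63052401 268.60940478] mid u 332.91619480242514 [328.29211251 259.30718335] [337.76803802 265.27012507]
px per mm (x,y,z) [[ 0.273 -0.204]
 [-0.33  -0.18 ]
 [ 0.011 -0.332]]
T 215 [331.45833333 235.54166667] [339.375      238.79166667]
T 222 [330.70833333 235.29166667] [339.79166667 240.70833333]
T 228 [330.375      235.04166667] [340.29166667 241.79166667]
```

```bash
cat > ov.py <<'E'
from h import *
import pickle,sys
fs=pickle.load(open("f5.pkl","rb"))
x0,y0,x1,y1=315,242,350,278; s=17
im=cv2.resize(fs["color"][y0:y1,x0:x1,::-1],None,fx=s,fy=s,interpolation=cv2.INTER_NEAREST)
g=lambda q:tuple(int(round(v)) for v in ((q[0]-x0+.5)*s,(q[1]-y0+.5)*s))
P=np.array([0.4272,0.0401,0.091]); R=Rtool(2.5)
def dr(pts,col):
    q=proj(fs,pts)
    for i in range(len(q)): cv2.line(im,g(q[i]),g(q[(i+1)%len(q)]),col,1)
def circ(p,z,r):
    a=np.linspace(0,2*np.pi,48,endpoint=False); return np.c_[p[0]+r*np.cos(a),p[1]+r*np.sin(a),np.full(48,z)]
dr(circ((.4265,.0405),.06,.0125),(0,255,0))
dr(circ(P,.0665,.011),(0,0,255)); dr(circ(P,.1025,.011),(0,0,255)); dr(circ(P,.1125,.010),(255,0,255))
for sg in (-1,1):
    dr([P+R@np.array([a*.011,sg*.011,z]) for a,z in((-1,0),(1,0),(1,-.037),(-1,-.037))],(255,255,0))
cv2.imwrite("pics/ov5.png",im)
E
python3 ov.py
```

```text
(no output)
```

View pics/ov5.png

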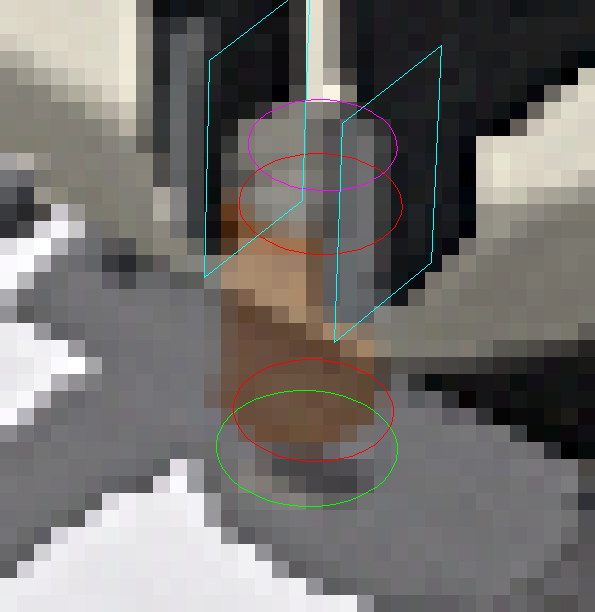

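The overlay shows the arm-positioned parts, both fingers and vial, about 0.9 px left of and above their prediction. That is a camera calibration bias. Relative to the vial, then, the bore needs a correction of about (-1.5, -2.9) mm, and I'll apply it while lowering to 2 mm above the deck.

Emit:
{"name": "step_arm", "arguments": {
  "series": [
    {"tx": 0.05,"ty": -0.1,"tz": 0,"wx": 0,"wy": 0,"wz": 0,"grip": 0.5},
    {"tx": 0.1,"ty": -0.2,"tz": 0.1,"wx": 0,"wy": 0,"wz": 0,"grip": 0.5},
    {"tx": 0.16,"ty": -0.28,"tz": 0.2,"wx": 0,"wy": 0,"wz": 0,"grip": 0.5},
    {"tx": 0.16,"ty": -0.28,"tz": 0.3,"wx": 0,"wy": 0,"wz": 0,"grip": 0.5},
    {"tx": 0.16,"ty": -0.28,"tz": 0.4,"wx": 0,"wy": 0,"wz": 0,"grip": 0.5},
    {"tx": 0.16,"ty": -0.28,"tz": 0.4,"wx": 0,"wy": 0,"wz": 0,"grip": 0.5},
    {"tx": 0.16,"ty": -0.28,"tz": 0.4,"wx": 0,"wy": 0,"wz": 0,"grip": 0.5},
    {"tx": 0.16,"ty": -0.28,"tz": 0.4,"wx": 0,"wy": 0,"wz": 0,"grip": 0.5},
    {"tx": 0.16,"ty": -0.28,"tz": 0.4,"wx": 0,"wy": 0,"wz": 0,"grip": 0.5},
    {"tx": 0.16,"ty": -0.28,"tz": 0.4,"wx": 0,"wy": 0,"wz": 0,"grip": 0.5}
  ]
}}

```text
time: 6.38
tool_pos: [0.4255, 0.0373, 0.0869]
tool_rot: [0.0, -0.022, 1.0, -0.0]
contact_force: [1.1, 0.2, 1.1]
gripper_width: 0.223
```

```bash
cat > look.py <<'E'
from h import *
import pickle,sys
n=sys.argv[1]; show()
fs=grab_frame("scene"); pickle.dump(fs,open(f"f{n}.pkl","wb"))
x0,y0,x1,y1=315,242,350,278; s=17
im=cv2.resize(fs["color"][y0:y1,x0:x1,::-1],None,fx=s,fy=s,interpolation=cv2.INTER_NEAREST)
g=lambda q:tuple(int(round(v)) for v in ((q[0]-x0+.5)*s,(q[1]-y0+.5)*s))
a=np.linspace(0,2*np.pi,48,endpoint=False)
q=proj(fs,np.c_[.4265+.0125*np.cos(a),.0405+.0125*np.sin(a),np.full(48,.06)])
im2=im.copy()
for i in range(48): cv2.line(im2,g(q[i]),g(q[(i+1)%48]),(0,255,0),1)
cv2.imwrite(f"pics/look{n}.png",im2)
for th in (20,25,30):
    A=cv2.resize(fs["color"],None,fx=4,fy=4,interpolation=cv2.INTER_LINEAR).astype(int)
    m=((A[...,0]-A[...,2])>th); m[:245*4]=0; m[275*4:]=0; m[:,:322*4]=0; m[:,345*4:]=0
    l=cv2.connectedComponentsWithStats(m.astype(np.uint8)); k=1+np.argmax(l[2][1:,4]); yy,xx=np.where(l[1]==k)
    x=(xx+.5)/4-.5; y=(yy+.5)/4-.5
    b=y.max(); r=np.abs(y-(b-3.2))<.6
    print("vial low v",b,"L/R",x[r].min(),x[r].max(),"mid",(x[r].min()+x[r].max())/2)
E
python3 look.py 7
```

```text
t 6.38 p [0.4255 0.0373 0.0869] yaw_y 2.51 z [ 0. -0. -1.] F [1.09 0.21 1.07] w 0.2228 q [-0.087 -0.312  2.193 -0.     1.26  -1.702]
vial low v 270.375 L/R 327.875 337.375 mid 332.625
vial low v 270.125 L/R 328.125 337.125 mid 332.625
vial low v 270.125 L/R 328.125 336.875 mid 332.5
```

View pics/look7.png

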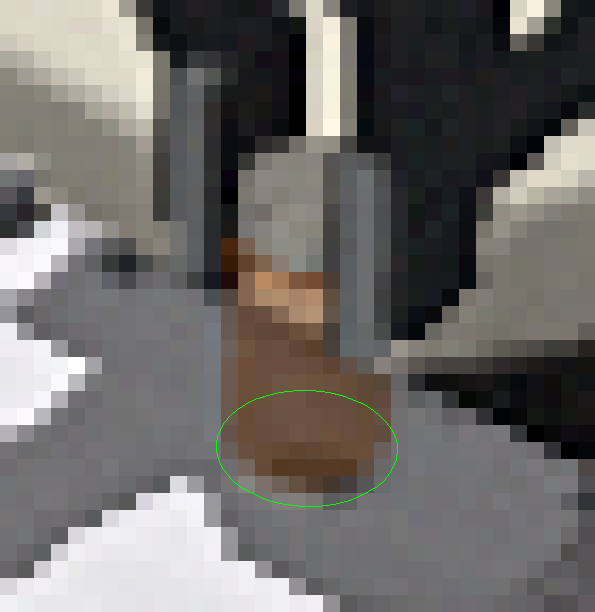

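The vial's bottom (centre about 332.5, 268.0 when referred to deck height) now coincides with the bore (332.5, 267.8). I'll lower slowly and watch the force.

Emit:
{"name": "step_arm", "arguments": {
  "series": [
    {"tx": 0,"ty": 0,"tz": 0.05,"wx": 0,"wy": 0,"wz": 0,"grip": 0.5},
    {"tx": 0,"ty": 0,"tz": 0.1,"wx": 0,"wy": 0,"wz": 0,"grip": 0.5},
    {"tx": 0,"ty": 0,"tz": 0.15,"wx": 0,"wy": 0,"wz": 0,"grip": 0.5},
    {"tx": 0,"ty": 0,"tz": 0.2,"wx": 0,"wy": 0,"wz": 0,"grip": 0.5},
    {"tx": 0,"ty": 0,"tz": 0.25,"wx": 0,"wy": 0,"wz": 0,"grip": 0.5},
    {"tx": 0,"ty": 0,"tz": 0.3,"wx": 0,"wy": 0,"wz": 0,"grip": 0.5},
    {"tx": 0,"ty": 0,"tz": 0.35,"wx": 0,"wy": 0,"wz": 0,"grip": 0.5},
    {"tx": 0,"ty": 0,"tz": 0.4,"wx": 0,"wy": 0,"wz": 0,"grip": 0.5},
    {"tx": 0,"ty": 0,"tz": 0.45,"wx": 0,"wy": 0,"wz": 0,"grip": 0.5},
    {"tx": 0,"ty": 0,"tz": 0.45,"wx": 0,"wy": 0,"wz": 0,"grip": 0.5}
  ]
}}

```text
time: 7.27
tool_pos: [0.4261, 0.0373, 0.0831]
tool_rot: [0.001, -0.022, 1.0, 0.0]
contact_force: [-1.2, 1.0, 4.9]
gripper_width: 0.221
```

```bash
python3 look.py 8
```

```text
t 7.27 p [0.4261 0.0373 0.0831] yaw_y 2.5 z [ 0.001  0.    -1.   ] F [-1.16  1.03  4.94] w 0.2214 q [-0.087 -0.306  2.195  0.     1.251 -1.702]
vial low v 271.375 L/R 327.875 337.375 mid 332.625
vial low v 271.375 L/R 327.875 337.125 mid 332.5
vial low v 271.125 L/R 328.125 337.125 mid 332.625
```

View pics/look8.png

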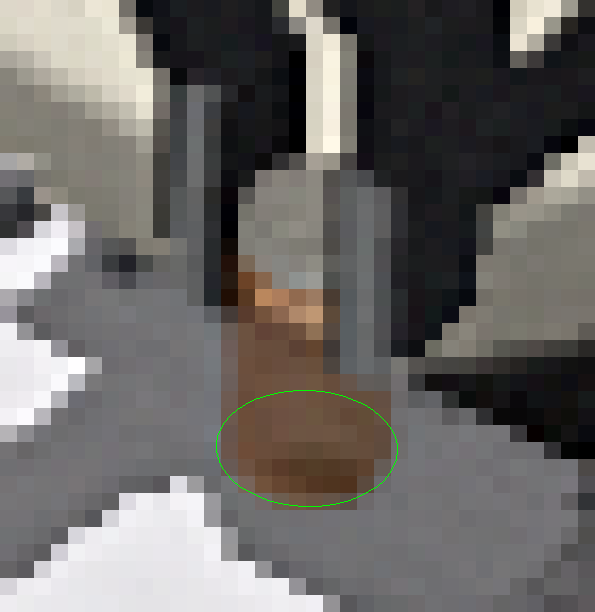

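Fz is 4.9 N, so the vial is touching the rim. In the picture its lower edge (v 271.3) reaches the near rim, which means it should go about 1.2 mm away from the camera (+x, +y). I'll shift it that way under light contact.

Emit:
{"name": "step_arm", "arguments": {
  "series": [
    {"tx": -0.02,"ty": 0.02,"tz": -0.05,"wx": 0,"wy": 0,"wz": 0,"grip": 0.5},
    {"tx": -0.04,"ty": 0.04,"tz": -0.05,"wx": 0,"wy": 0,"wz": 0,"grip": 0.5},
    {"tx": -0.07,"ty": 0.06,"tz": -0.05,"wx": 0,"wy": 0,"wz": 0,"grip": 0.5},
    {"tx": -0.1,"ty": 0.08,"tz": -0.05,"wx": 0,"wy": 0,"wz": 0,"grip": 0.5},
    {"tx": -0.12,"ty": 0.1,"tz": 0,"wx": 0,"wy": 0,"wz": 0,"grip": 0.5},
    {"tx": -0.12,"ty": 0.1,"tz": 0.05,"wx": 0,"wy": 0,"wz": 0,"grip": 0.5},
    {"tx": -0.12,"ty": 0.1,"tz": 0.1,"wx": 0,"wy": 0,"wz": 0,"grip": 0.5},
    {"tx": -0.12,"ty": 0.1,"tz": 0.1,"wx": 0,"wy": 0,"wz": 0,"grip": 0.5},
    {"tx": -0.12,"ty": 0.1,"tz": 0.1,"wx": 0,"wy": 0,"wz": 0,"grip": 0.5},
    {"tx": -0.12,"ty": 0.1,"tz": 0.1,"wx": 0,"wy": 0,"wz": 0,"grip": 0.5}
  ]
}}

```text
time: 8.15
tool_pos: [0.4264, 0.0384, 0.081]
tool_rot: [-0.0, -0.022, 1.0, 0.0]
contact_force: [1.2, 1.4, -0.8]
gripper_width: 0.224
```

```bash
python3 look.py 9; python3 -c "
from h import *
show(); print(monitor.state()['ft_torque'])"
```

```text
t 8.15 p [0.4264 0.0384 0.081 ] yaw_y 2.5 z [-0.001  0.    -1.   ] F [ 1.18  1.37 -0.81] w 0.2237 q [-0.085 -0.3    2.195  0.     1.247 -1.699]
vial low v 271.125 L/R 327.875 337.125 mid 332.5
vial low v 270.875 L/R 328.125 336.875 mid 332.5
vial low v 270.625 L/R 328.125 336.625 mid 332.375
t 8.2 p [0.4264 0.0384 0.081 ] yaw_y 2.51 z [-0.001  0.    -1.   ] F [ 1.57  0.03 -1.4 ] w 0.223 q [-0.084 -0.3    2.195  0.     1.247 -1.699]
[ 0.08874742 -0.19623999 -0.0222382 ]
```

View pics/look9.png

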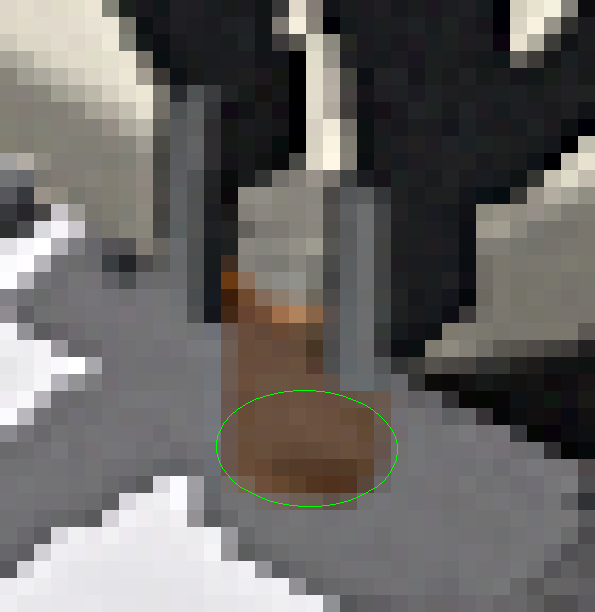

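Fz fell to about 0 with the vial's bottom 3.5 mm below the deck top, so it has entered the bore. I'll keep lowering.

Emit:
{"name": "step_arm", "arguments": {
  "series": [
    {"tx": 0,"ty": 0,"tz": 0.1,"wx": 0,"wy": 0,"wz": 0,"grip": 0.5},
    {"tx": 0,"ty": 0,"tz": 0.25,"wx": 0,"wy": 0,"wz": 0,"grip": 0.5},
    {"tx": 0,"ty": 0,"tz": 0.4,"wx": 0,"wy": 0,"wz": 0,"grip": 0.5},
    {"tx": 0,"ty": 0,"tz": 0.55,"wx": 0,"wy": 0,"wz": 0,"grip": 0.5},
    {"tx": 0,"ty": 0,"tz": 0.7,"wx": 0,"wy": 0,"wz": 0,"grip": 0.5},
    {"tx": 0,"ty": 0,"tz": 0.85,"wx": 0,"wy": 0,"wz": 0,"grip": 0.5},
    {"tx": 0,"ty": 0,"tz": 1,"wx": 0,"wy": 0,"wz": 0,"grip": 0.5},
    {"tx": 0,"ty": 0,"tz": 1.1,"wx": 0,"wy": 0,"wz": 0,"grip": 0.5},
    {"tx": 0,"ty": 0,"tz": 1.2,"wx": 0,"wy": 0,"wz": 0,"grip": 0.5},
    {"tx": 0,"ty": 0,"tz": 1.2,"wx": 0,"wy": 0,"wz": 0,"grip": 0.5}
  ]
}}

```text
time: 9.03
tool_pos: [0.4265, 0.0383, 0.0691]
tool_rot: [-0.0, -0.022, 1.0, 0.0]
contact_force: [1.0, 1.2, 0.0]
gripper_width: 0.226
```

```bash
python3 look.py 10; python3 -c "
from h import *
show(); print(monitor.state()['ft_torque'])"
```

```text
t 9.03 p [0.4265 0.0383 0.0691] yaw_y 2.51 z [-0.  0. -1.] F [1.02 1.18 0.01] w 0.2263 q [-0.085 -0.281  2.202 -0.     1.221 -1.699]
vial low v 271.125 L/R 327.875 334.375 mid 331.125
vial low v 270.875 L/R 328.125 333.875 mid 331.0
vial low v 270.625 L/R 328.125 333.375 mid 330.75
t 9.08 p [0.4265 0.0383 0.0691] yaw_y 2.51 z [-0.  0. -1.] F [ 0.97  1.08 -0.3 ] w 0.224 q [-0.085 -0.281  2.202 -0.     1.221 -1.699]
[ 0.03080097 -0.20534528  0.0175027 ]
```

View pics/look10.png

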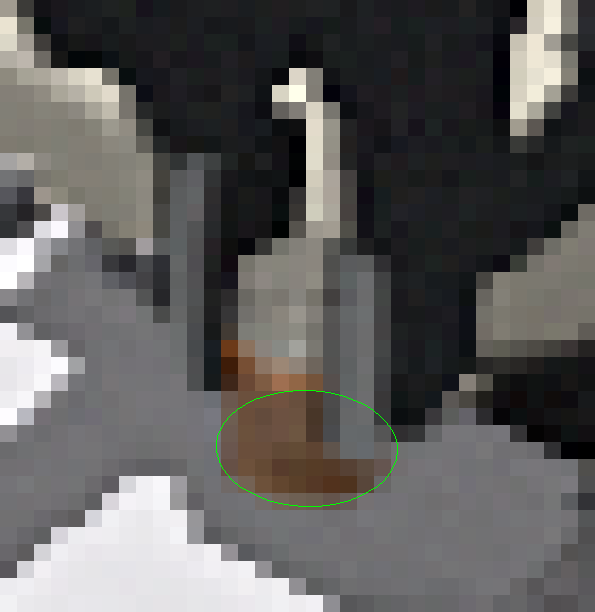

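Emit:
{"name": "step_arm", "arguments": {
  "series": [
    {"tx": -0.03,"ty": 0.03,"tz": 0.15,"wx": 0,"wy": 0,"wz": 0,"grip": 0.5},
    {"tx": -0.03,"ty": 0.03,"tz": 0.3,"wx": 0,"wy": 0,"wz": 0,"grip": 0.5},
    {"tx": -0.03,"ty": 0.03,"tz": 0.5,"wx": 0,"wy": 0,"wz": 0,"grip": 0.5},
    {"tx": -0.03,"ty": 0.03,"tz": 0.68,"wx": 0,"wy": 0,"wz": 0,"grip": 0.5},
    {"tx": -0.03,"ty": 0.03,"tz": 0.68,"wx": 0,"wy": 0,"wz": 0,"grip": 0.5},
    {"tx": -0.03,"ty": 0.03,"tz": 0.68,"wx": 0,"wy": 0,"wz": 0,"grip": 0.5},
    {"tx": -0.03,"ty": 0.03,"tz": 0.68,"wx": 0,"wy": 0,"wz": 0,"grip": 2.2},
    {"tx": -0.03,"ty": 0.03,"tz": 0.68,"wx": 0,"wy": 0,"wz": 0,"grip": 2.6},
    {"tx": -0.03,"ty": 0.03,"tz": 0.68,"wx": 0,"wy": 0,"wz": 0,"grip": 3.2},
    {"tx": -0.03,"ty": 0.03,"tz": 0.68,"wx": 0,"wy": 0,"wz": 0,"grip": 3.2}
  ]
}}

```text
time: 9.92
tool_pos: [0.427, 0.0386, 0.0627]
tool_rot: [0.0, -0.022, 1.0, -0.0]
contact_force: [-0.3, 0.1, -0.3]
gripper_width: 0.373
```

```bash
python3 look.py 11; python3 -c "
from h import *
show(); print(monitor.state()['ft_torque'])"
```

```text
t 9.92 p [0.427  0.0386 0.0627] yaw_y 2.51 z [ 0. -0. -1.] F [-0.32  0.1  -0.25] w 0.3728 q [-0.084 -0.269  2.205 -0.     1.206 -1.698]
vial low v 271.125 L/R 327.875 335.625 mid 331.75
vial low v 270.875 L/R 328.125 335.375 mid 331.75
vial low v 270.625 L/R 328.375 335.375 mid 331.875
t 9.97 p [0.427  0.0386 0.0626] yaw_y 2.51 z [ 0. -0. -1.] F [ 0.64 -0.06 -0.35] w 0.3754 q [-0.084 -0.269  2.205 -0.     1.206 -1.698]
[-0.00184332  0.04070088  0.05535522]
```

View pics/look11.png

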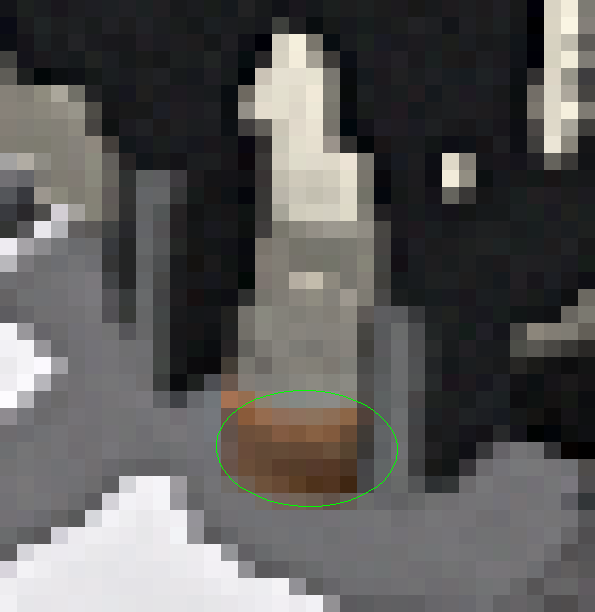

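The fingers are open, with the cap/brown boundary near v 265.5. I'll lift straight up off the vial, then go over to the handle side and check the vial.

Emit:
{"name": "step_arm", "arguments": {
  "series": [
    {"tx": 0,"ty": 0,"tz": -0.3,"wx": 0,"wy": 0,"wz": 0,"grip": 3.2},
    {"tx": 0,"ty": 0,"tz": -1.5,"wx": 0,"wy": 0,"wz": 0,"grip": 3.2},
    {"tx": 0,"ty": 0,"tz": -4,"wx": 0,"wy": 0,"wz": 0,"grip": 4},
    {"tx": 0,"ty": 0,"tz": -6.5,"wx": 0,"wy": 0,"wz": 0,"grip": 4},
    {"tx": 0.3,"ty": 2,"tz": -8.5,"wx": 0,"wy": 0,"wz": 0,"grip": 4},
    {"tx": 0.6,"ty": 5,"tz": -9,"wx": 0,"wy": 0,"wz": 0,"grip": 4},
    {"tx": 1,"ty": 8,"tz": -9,"wx": 0,"wy": 0,"wz": 0,"grip": 4},
    {"tx": 1.4,"ty": 11,"tz": -9,"wx": 0,"wy": 0,"wz": 0,"grip": 4},
    {"tx": 1.6,"ty": 13,"tz": -9,"wx": 0,"wy": 0,"wz": 0,"grip": 4},
    {"tx": 1.7,"ty": 14,"tz": -9,"wx": 0,"wy": 0,"wz": 0,"grip": 4}
  ]
}}

```text
time: 10.8
tool_pos: [0.4033, 0.1797, 0.1529]
tool_rot: [0.0, -0.023, 1.0, 0.0]
contact_force: [0.5, -0.4, 0.1]
gripper_width: 0.472
```

```bash
python3 - <<'E'
from h import *
import pickle
show()
fs=grab_frame("scene"); ft=grab_frame("top"); pickle.dump((fs,ft),open("f12.pkl","wb"))
crop(fs,250,160,370,300,5,"pics/s_v12.png"); crop(ft,270,205,370,275,7,"pics/t_v12.png"); show()
x0,y0,x1,y1=315,242,350,278; s=17
im=cv2.resize(fs["color"][y0:y1,x0:x1,::-1],None,fx=s,fy=s,interpolation=cv2.INTER_NEAREST)
b=np.array([-.87,-.8]); a=np.linspace(0,2*np.pi,48,endpoint=False)
g=lambda q:tuple(int(round(v)) for v in ((q[0]-x0+.5)*s,(q[1]-y0+.5)*s))
for z,r,c in ((.06,.0125,(0,255,0)),(.06,.011,(0,0,255)),(.072,.011,(0,0,255)),(.082,.010,(255,0,255))):
    q=proj(fs,np.c_[.4269+r*np.cos(a),.0385+r*np.sin(a),np.full(48,z)])+b
    for i in range(48): cv2.line(im,g(q[i]),g(q[(i+1)%48]),c,1)
cv2.imwrite("pics/ov12.png",im)
E
```

```text
t 10.8 p [0.4033 0.1797 0.1529] yaw_y 2.65 z [ 0.     0.001 -1.   ] F [ 0.46 -0.37  0.06] w 0.4717 q [ 0.25  -0.352  2.107  0.     1.386 -1.367]
t 10.9 p [0.4036 0.1786 0.1526] yaw_y 2.66 z [ 0. -0. -1.] F [ 0.38 -0.22 -0.35] w 0.4709 q [ 0.248 -0.352  2.107 -0.     1.386 -1.369]
```

View pics/s_v12.png

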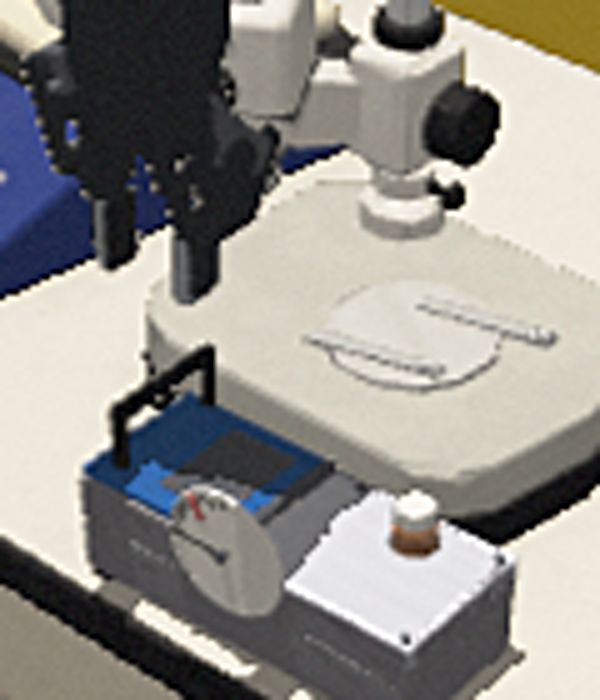

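View pics/ov12.png

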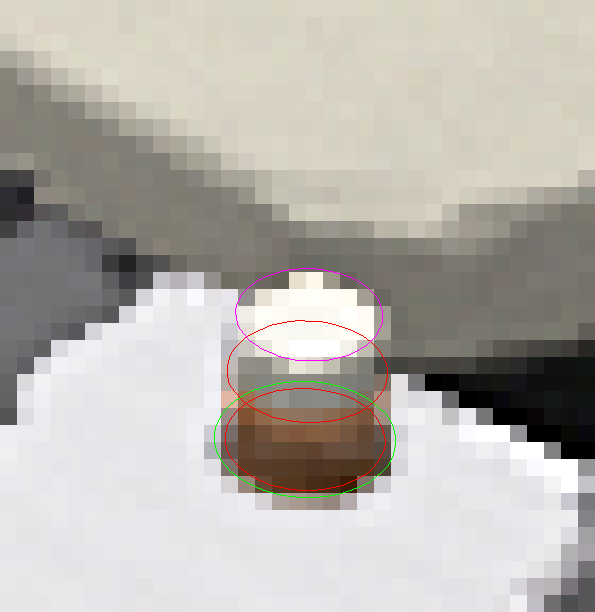

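View pics/t_v12.png

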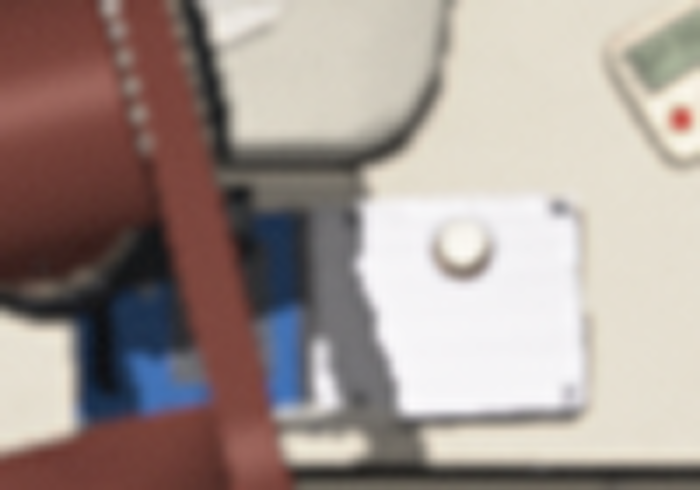

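The vial stands upright in the bore. Its white cap top (x 240–375, y 272–370 in the overlay) matches the prediction for fully home, 22 mm out. Next I'll check the handle prediction against the image.

```bash
python3 - <<'E'
from h import *
import pickle
fs,ft=pickle.load(open("f12.pkl","rb"))
x0,y0,x1,y1=262,222,306,262; s=15
im=cv2.resize(fs["color"][y0:y1,x0:x1,::-1],None,fx=s,fy=s,interpolation=cv2.INTER_NEAREST)
b=np.array([-.87,-.8])
g=lambda q:tuple(int(round(v)) for v in ((q[0]-x0+.5)*s,(q[1]-y0+.5)*s))
port=np.array([.4269,.0385])
for yaw,c in ((2.0,(0,255,0)),(2.5,(0,0,255)),(3.0,(255,0,255))):
    a=np.deg2rad(yaw); R=np.array([[np.cos(a),-np.sin(a)],[np.sin(a),np.cos(a)]])
    P=[np.r_[port+R@(np.array([5+dx,85.])-np.array([22,-55]))/1000,.096] for dx in (-32,32)]
    q=proj(fs,P)+b; cv2.line(im,g(q[0]),g(q[1]),c,1); print(yaw,np.mean(P,0).round(4))
    # lid left edge top corners box(-40,100,66),(40,100,66); right front deck corner
    P=[np.r_[port+R@(np.array([dx,100.])-np.array([22,-55]))/1000,.066] for dx in (-40,40)]
    q=proj(fs,P)+b; cv2.line(im,g(q[0]),g(q[1]),c,1)
cv2.imwrite("pics/ovh.png",im)
E
```

```text
2.0 [0.405  0.1778 0.096 ]
2.5 [0.4038 0.1776 0.096 ]
3.0 [0.4026 0.1774 0.096 ]
```

View pics/ovh.png

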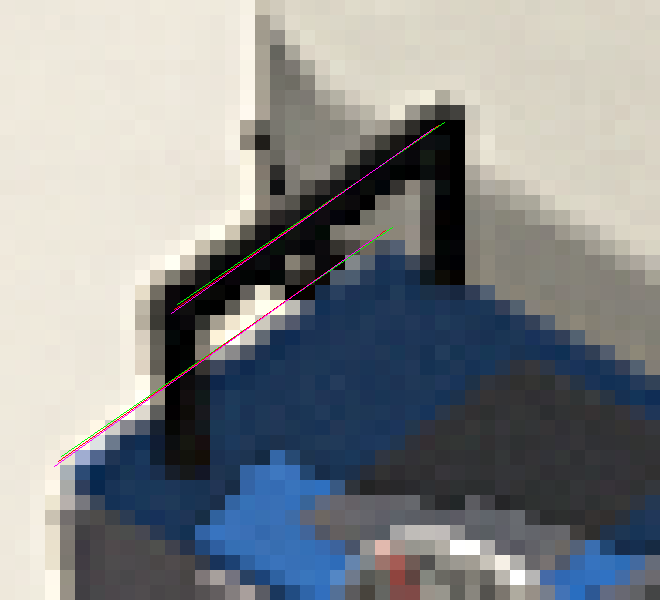

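The predicted bar line lies right on the black handle bar, and the commanded position is already at its middle, (0.4038, 0.1776). Time to descend and close on it.

Emit:
{"name": "step_arm", "arguments": {
  "series": [
    {"tx": 0,"ty": 0,"tz": 0.7,"wx": 0,"wy": 0,"wz": 0,"grip": 4},
    {"tx": 0,"ty": 0,"tz": 2,"wx": 0,"wy": 0,"wz": 0,"grip": 4},
    {"tx": 0,"ty": 0,"tz": 3.5,"wx": 0,"wy": 0,"wz": 0,"grip": 4},
    {"tx": 0,"ty": 0,"tz": 5,"wx": 0,"wy": 0,"wz": 0,"grip": 4},
    {"tx": 0,"ty": 0,"tz": 6.2,"wx": 0,"wy": 0,"wz": 0,"grip": 4},
    {"tx": 0,"ty": 0,"tz": 6.8,"wx": 0,"wy": 0,"wz": 0,"grip": 4},
    {"tx": 0,"ty": 0,"tz": 7,"wx": 0,"wy": 0,"wz": 0,"grip": 4},
    {"tx": 0,"ty": 0,"tz": 7,"wx": 0,"wy": 0,"wz": 0,"grip": 3},
    {"tx": 0,"ty": 0,"tz": 7,"wx": 0,"wy": 0,"wz": 0,"grip": 2},
    {"tx": 0,"ty": 0,"tz": 7,"wx": 0,"wy": 0,"wz": 0,"grip": 1.4}
  ]
}}

```text
time: 11.73
tool_pos: [0.4046, 0.1777, 0.0835]
tool_rot: [0.001, -0.022, 1.0, 0.0]
contact_force: [-0.1, 0.0, -0.3]
gripper_width: 0.166
```

```bash
python3 - <<'E'
from h import *
import pickle
show()
fs=grab_frame("scene"); pickle.dump(fs,open("f13.pkl","wb"))
crop(fs,240,180,350,290,6,"pics/s_v13.png"); show()
E
```

```text
t 11.73 p [0.4046 0.1777 0.0835] yaw_y 2.48 z [ 0.002  0.    -1.   ] F [-0.11  0.01 -0.31] w 0.1664 q [ 0.245 -0.265  2.163 -0.     1.242 -1.369]
t 11.78 p [0.4046 0.1778 0.0835] yaw_y 2.5 z [ 0.002  0.    -1.   ] F [-0.07  0.7  -0.86] w 0.1658 q [ 0.245 -0.265  2.163 -0.     1.242 -1.369]
```

View pics/s_v13.png

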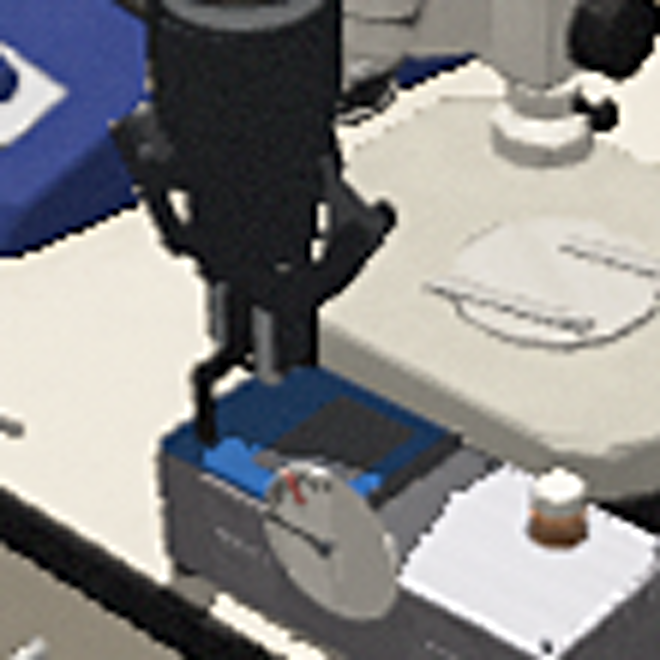

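The fingers straddle the bar at crop (240,350) and the lid is still shut. I'll work out the arc rows for lifting.

```bash
python3 - <<'E'
import numpy as np
d=1.25
def tcp(phi,k=0.5):
    a=np.arctan2(33,80)+np.deg2rad(phi); r=np.hypot(80,33)/10
    l=np.deg2rad(k*phi)
    return np.array([r*np.cos(a)+d*np.sin(l), r*np.sin(a)-d*np.cos(l)]),k*phi
p0,_=tcp(0)
for phi in (0,2,5,8,12,16,20,24,25,28,32,36,40,44,47,50):
    p,l=tcp(phi); e=p-p0; print(phi,"ty",e[0].round(2),"tz",(-e[1]).round(2),"wx",-l)
print("call2 from phi=20, tool leaned 10")
p1,l1=tcp(20); L=np.deg2rad(l1)
# tool axes at lean l1 in (boxy,boxz): y=(cos,sin), z=(sin,-cos)
for phi in (24,28,32,36,40,44,47,49,50):
    p,l=tcp(phi); e=p-p1; print(phi,"ty",(e[0]*np.cos(L)+e[1]*np.sin(L)).round(2),"tz",(e[0]*np.sin(L)-e[1]*np.cos(L)).round(2),"wx",-(l-l1))
E
```

```text
0 ty 0.0 tz -0.0 wx -0.0
2 ty -0.1 tz -0.28 wx -1.0
5 ty -0.26 tz -0.69 wx -2.5
8 ty -0.45 tz -1.08 wx -4.0
12 ty -0.73 tz -1.6 wx -6.0
16 ty -1.05 tz -2.09 wx -8.0
20 ty -1.39 tz -2.56 wx -10.0
24 ty -1.77 tz -3.0 wx -12.0
25 ty -1.87 tz -3.1 wx -12.5
28 ty -2.18 tz -3.41 wx -14.0
32 ty -2.62 tz -3.79 wx -16.0
36 ty -3.08 tz -4.13 wx -18.0
40 ty -3.57 tz -4.45 wx -20.0
44 ty -4.07 tz -4.72 wx -22.0
47 ty -4.46 tz -4.91 wx -23.5
50 ty -4.86 tz -5.07 wx -25.0
call2 from phi=20, tool leaned 10
24 ty -0.3 tz -0.5 wx -2.0
28 ty -0.63 tz -0.97 wx -4.0
32 ty -0.99 tz -1.42 wx -6.0
36 ty -1.39 tz -1.85 wx -8.0
40 ty -1.81 tz -2.24 wx -10.0
44 ty -2.26 tz -2.6 wx -12.0
47 ty -2.61 tz -2.85 wx -13.5
49 ty -2.85 tz -3.0 wx -14.5
50 ty -2.97 tz -3.07 wx -15.0
```

Emit:
{"name": "step_arm", "arguments": {
  "series": [
    {"tx": 0,"ty": 0,"tz": 0,"wx": 0,"wy": 0,"wz": 0,"grip": 0.8},
    {"tx": 0,"ty": 0,"tz": 0,"wx": 0,"wy": 0,"wz": 0,"grip": 0.3},
    {"tx": 0,"ty": 0,"tz": 0,"wx": 0,"wy": 0,"wz": 0,"grip": 0.3},
    {"tx": 0,"ty": 0,"tz": 0,"wx": 0,"wy": 0,"wz": 0,"grip": 0.3},
    {"tx": 0,"ty": -0.1,"tz": -0.28,"wx": -1,"wy": 0,"wz": 0,"grip": 0.3},
    {"tx": 0,"ty": -0.26,"tz": -0.69,"wx": -2.5,"wy": 0,"wz": 0,"grip": 0.3},
    {"tx": 0,"ty": -0.45,"tz": -1.08,"wx": -4,"wy": 0,"wz": 0,"grip": 0.3},
    {"tx": 0,"ty": -0.73,"tz": -1.6,"wx": -6,"wy": 0,"wz": 0,"grip": 0.3},
    {"tx": 0,"ty": -1.05,"tz": -2.09,"wx": -8,"wy": 0,"wz": 0,"grip": 0.3},
    {"tx": 0,"ty": -1.39,"tz": -2.56,"wx": -10,"wy": 0,"wz": 0,"grip": 0.3}
  ]
}}

```text
time: 12.62
tool_pos: [0.4049, 0.165, 0.1087]
tool_rot: [-0.001, -0.022, 0.996, 0.09]
contact_force: [3.0, 5.9, -2.6]
gripper_width: 0.088
```

```bash
python3 - <<'E'
from h import *
import pickle
show()
fs=grab_frame("scene"); pickle.dump(fs,open("f14.pkl","wb"))
crop(fs,240,180,350,290,6,"pics/s_v14.png"); show()
E
```

```text
t 12.62 p [0.4049 0.165  0.1087] yaw_y 2.5 z [-0.006  0.179 -0.984] F [ 2.98  5.87 -2.58] w 0.0877 q [ 0.099 -0.351  2.191  0.187  1.293 -1.566]
t 12.67 p [0.405  0.1644 0.1094] yaw_y 2.44 z [-0.006  0.181 -0.984] F [-0.59  8.57  1.22] w 0.0867 q [ 0.096 -0.352  2.191  0.189  1.295 -1.568]
```

View pics/s_v14.png

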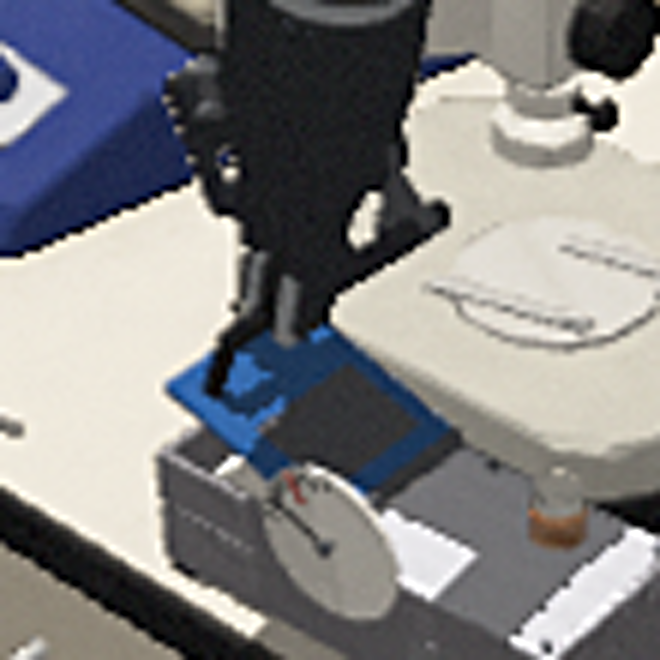

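The lid follows, at about 20 degrees, with the bar held between the fingers at crop (265,320). On to 50.

Emit:
{"name": "step_arm", "arguments": {
  "series": [
    {"tx": 0,"ty": -0.3,"tz": -0.5,"wx": -2,"wy": 0,"wz": 0,"grip": 0.3},
    {"tx": 0,"ty": -0.63,"tz": -0.97,"wx": -4,"wy": 0,"wz": 0,"grip": 0.3},
    {"tx": 0,"ty": -0.99,"tz": -1.42,"wx": -6,"wy": 0,"wz": 0,"grip": 0.3},
    {"tx": 0,"ty": -1.39,"tz": -1.85,"wx": -8,"wy": 0,"wz": 0,"grip": 0.3},
    {"tx": 0,"ty": -1.81,"tz": -2.24,"wx": -10,"wy": 0,"wz": 0,"grip": 0.3},
    {"tx": 0,"ty": -2.26,"tz": -2.6,"wx": -12,"wy": 0,"wz": 0,"grip": 0.3},
    {"tx": 0,"ty": -2.61,"tz": -2.85,"wx": -13.5,"wy": 0,"wz": 0,"grip": 0.3},
    {"tx": 0,"ty": -2.85,"tz": -3,"wx": -14.5,"wy": 0,"wz": 0,"grip": 0.3},
    {"tx": 0,"ty": -2.97,"tz": -3.07,"wx": -15,"wy": 0,"wz": 0,"grip": 0.3},
    {"tx": 0,"ty": -2.97,"tz": -3.07,"wx": -15,"wy": 0,"wz": 0,"grip": 0.3}
  ]
}}

```text
time: 13.5
tool_pos: [0.4063, 0.1307, 0.1352]
tool_rot: [-0.004, -0.021, 0.975, 0.22]
contact_force: [-1.7, 6.4, 7.6]
gripper_width: 0.088
```

```bash
python3 - <<'E'
from h import *
import pickle
show()
fs=grab_frame("scene"); ft=grab_frame("top"); pickle.dump((fs,ft),open("f15.pkl","wb"))
crop(fs,240,180,350,290,6,"pics/s_v15.png"); crop(fs,275,248,315,288,16,"pics/s_dial.png"); show()
s,p,R=state()
bar=p-R[:,2]*0.0125
yaw=np.deg2rad(2.5); by=np.array([-np.sin(yaw),np.cos(yaw),0]); bx=np.array([np.cos(yaw),np.sin(yaw),0])
port=np.array([.4269,.0385,.06])
h=port+(-22e-3)*bx+0.060*by+np.array([0,0,.003])
d=bar-h; print("lid angle est",np.rad2deg(np.arctan2(d[2],d@by))-np.rad2deg(np.arctan2(33,80)),"r",np.hypot(d[2],d@by))
E
```

```text
t 13.5 p [0.4063 0.1307 0.1352] yaw_y 2.52 z [-0.018  0.428 -0.903] F [-1.72  6.37  7.64] w 0.0877 q [-0.155 -0.39   2.213  0.439  1.426 -1.857]
t 13.6 p [0.4063 0.1308 0.1352] yaw_y 2.55 z [-0.018  0.428 -0.904] F [-1.12  6.61  8.25] w 0.0848 q [-0.154 -0.39   2.213  0.438  1.426 -1.857]
lid angle est 49.16554456192221 r 0.08799998385476183
```

View pics/s_v15.png

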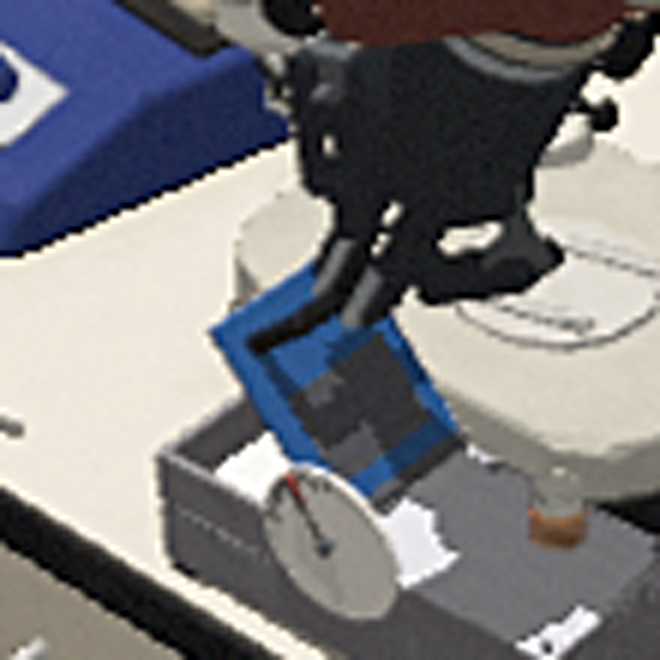

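View pics/s_dial.png

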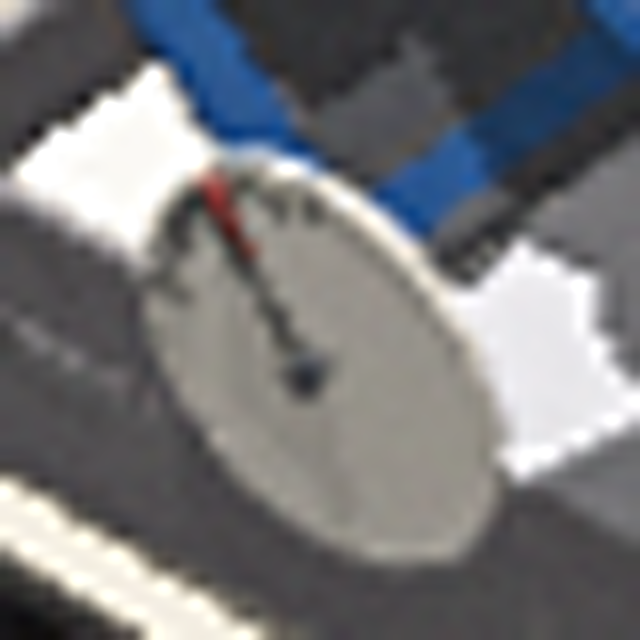

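The pointer lies on the red 50-degree mark in the dial crop, where red runs from (210,190) to (250,250) in line with the pivot at (305,375). Kinematics give 49.2 degrees. I'll hold still for one call and make final checks.

Emit:
{"name": "step_arm", "arguments": {
  "series": [
    {"tx": 0,"ty": 0,"tz": 0,"wx": 0,"wy": 0,"wz": 0,"grip": 0.3},
    {"tx": 0,"ty": 0,"tz": 0,"wx": 0,"wy": 0,"wz": 0,"grip": 0.3},
    {"tx": 0,"ty": 0,"tz": 0,"wx": 0,"wy": 0,"wz": 0,"grip": 0.3},
    {"tx": 0,"ty": 0,"tz": 0,"wx": 0,"wy": 0,"wz": 0,"grip": 0.3},
    {"tx": 0,"ty": 0,"tz": 0,"wx": 0,"wy": 0,"wz": 0,"grip": 0.3},
    {"tx": 0,"ty": 0,"tz": 0,"wx": 0,"wy": 0,"wz": 0,"grip": 0.3},
    {"tx": 0,"ty": 0,"tz": 0,"wx": 0,"wy": 0,"wz": 0,"grip": 0.3},
    {"tx": 0,"ty": 0,"tz": 0,"wx": 0,"wy": 0,"wz": 0,"grip": 0.3},
    {"tx": 0,"ty": 0,"tz": 0,"wx": 0,"wy": 0,"wz": 0,"grip": 0.3},
    {"tx": 0,"ty": 0,"tz": 0,"wx": 0,"wy": 0,"wz": 0,"grip": 0.3}
  ]
}}

```text
time: 14.43
tool_pos: [0.4063, 0.131, 0.1351]
tool_rot: [-0.004, -0.022, 0.975, 0.219]
contact_force: [-1.5, 6.8, 8.4]
gripper_width: 0.09
```

```bash
python3 - <<'E'
from h import *
import pickle
show()
fs=grab_frame("scene"); pickle.dump(fs,open("f16.pkl","wb"))
crop(fs,240,170,500,400,3,"pics/s_v16.png")
f0,_=pickle.load(open("f0.pkl","rb"))
for nm,(a,b,c,d) in {"wide vials":(425,330,490,400),"balance+beaker":(395,285,500,355),"tape":(175,200,225,240),"tweezers":(205,230,248,255),"timer":(368,272,402,300)}.items():
    print(nm,"mean abs diff",np.abs(fs["color"][b:d,a:c].astype(int)-f0["color"][b:d,a:c].astype(int)).mean().round(2))
x0,y0,x1,y1=315,242,350,278; s=17
im=cv2.resize(fs["color"][y0:y1,x0:x1,::-1],None,fx=s,fy=s,interpolation=cv2.INTER_NEAREST); cv2.imwrite("pics/v16.png",im)
show()
E
```

```text
t 14.43 p [0.4063 0.131  0.1351] yaw_y 2.58 z [-0.018  0.427 -0.904] F [-1.48  6.81  8.42] w 0.0899 q [-0.153 -0.39   2.213  0.438  1.425 -1.857]
wide vials mean abs diff 5.5
balance+beaker mean abs diff 8.52
tape mean abs diff 5.03
tweezers mean abs diff 5.34
timer mean abs diff 14.33
t 14.48 p [0.4063 0.131  0.1351] yaw_y 2.58 z [-0.018  0.427 -0.904] F [-1.47  6.58  6.62] w 0.0871 q [-0.153 -0.39   2.213  0.438  1.425 -1.857]
```

View pics/s_v16.png

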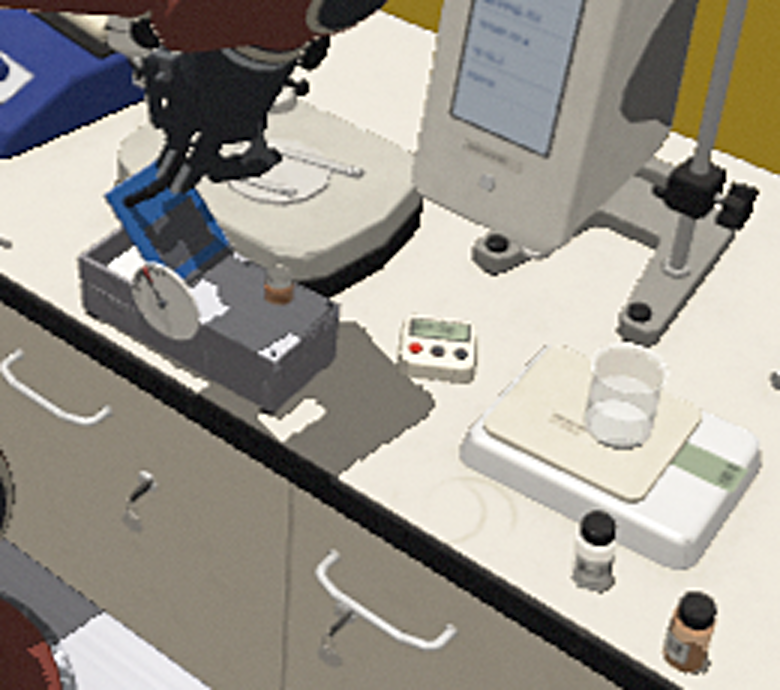

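View pics/v16.png

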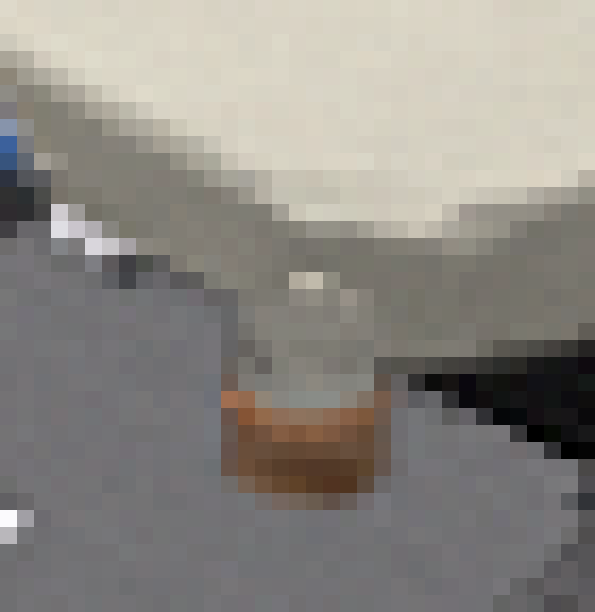

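The wide vials stand upright at crop (596,550) and (690,635), and the beaker and timer look unmoved. The slim vial is still home and the lid is on the mark. Handing in.

```bash
python3 - <<'E'
from plant import manip, monitor
print(manip.job_done()); s=monitor.state(); print(s["time"],s["tool_pos"],s["contact_force"],s["gripper_width"])
E
```

```text
the job is handed in; nothing more can be done
None
the job is handed in; nothing more can be done
```

The slim vial (white cap) is home in the bore and released. The gripper is holding the lid at about 50 degrees, and I handed the job in at about 14.5 s. The hand-in gave no verdict.

**How it went:** On the first try the vial touched the rim of the bore with about 5 N. I shifted it about 1.2 mm and it slid in with no vertical load. After release, the cap height in the image matched the vial standing fully home.

**Last checks:**
- **Lid:** the pointer lay on the red mark, and the arm position gave 49.2 degrees. The arm was still and the bar was held, with about 7 N in y and 7–8 N in z at the wrist.
- **Slim vial:** it was still home and upright in the last picture.
- **Wide vials:** both were upright on the worktop where they started.
- **Bystanders:** the beaker and timer looked in place. The tape roll and tweezers I checked only by picture difference, which was small. The timer patch differed most from the start picture (14, against 5 to 9 for the rest), but its pixel position was the same by eye, so I put that down to lighting or noise.

**Disagreements:**
- **Camera calibration:** the scene camera was off by about 0.9 px (roughly 3 mm) against the arm, and the two cameras differed by about 2 mm. I worked from the vial's position relative to the bore instead.
- **Gripper opening:** it read 2–3 mm less than the known diameters of the vial and bar.

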